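# Put the counter scale back together, tare it and load the check weights

## Robot

A 6-joint arm with a two-finger parallel gripper is mounted at the origin on a cart in front of the work surface, level with it; the furniture and walls round the work are solid. World frame = base frame: x ahead of the robot, y to its left, z up, the work surface at z = 0. Lengths are in m, angles in degrees, forces in N, time in s.
With the tool pointing down it reaches from about 0.4 to 0.825 m from the base axis. Payload 7 kg.
Tool frame: the origin (TCP) lies between the finger pads; the fingertips stand 25 mm ahead of it and the grasp point (between the pads) lies 6 mm ahead of it; z points along the fingers, y is the line along which they close (so a half turn about z gives the same grasp; the last joint's range is limited). The gripper opens to 88 mm and grips with 3 to 60 N. Pads are 19 mm wide; open, the fingers measure 130 mm over their backs; the gripper's body (78 mm by 193 mm) begins 47 mm behind the grasp point.
Start: joints at [-51.159, 20.546, 0.682, 0, -70.136, -16.507], TCP at [0.256, -0.624, 0.252] pointing down, gripper open.
Joint ranges: [-176.03, 176.03], [-82.01, 121.73], [-58.28, 71.71], [-173.87, 95.51], [-174.79, -0.11], [-173.66, 173.66]. Speed limits (degrees/s): [136.94, 136.94, 172.46, 180, 180, 180].

## Interface

Orientations are given as [roll, pitch, yaw] about the fixed x, y, z axes, in that order (R = Rz(yaw) Ry(pitch) Rx(roll)).
In Python, from plant import r gives the robot as it stands.
- The arm moves only by the shell command python3 -m crank 'ROWS' [FORCE]. ROWS is JSON, a list of rows, each a list of 3 entries, a list of its own where there are three numbers: the turn, a rotation vector about the tool's x, y, z in degrees, then the shift along the tool's x, y, z in cm, then the closure, from -1 (fully open) to 1 (shut). In form: [[[wx, wy, wz], [dx, dy, dz], fingers], ...]. A call has 1 to 8 rows; each row shifts and turns the commanded pose from where the row before left it, along the tool's axes as they then stand; what a row does not reach is not made up. A row lasts 1/10 s, in which the tool goes at most 50 mm and 8.59 degrees, less where a joint would pass 70% of its speed; a pose out of reach is approached as far as the arm can. A call with a gripper value outside its range is refused whole. The fingers move at their own pace and stop on an object; FORCE is the grip in N (left out, the last holds). Time passes only in rows, so rows that do not move let the fingers close. It gives the time, the measured TCP pose, the force, the opening and the grip force at its end, in the units of the state.
- r.get_state(): the state, without advancing time (a new reading comes with each control period).
- r.capture(name): name is "scene" or "top"; returns a dict with "color" (480x640x3 uint8, red, green, blue), "range_z" (480x640 float32, m along the optical axis (not along the pixel's ray), 0 where there is no reading), "intrinsics" (3x3 intrinsics, pixels), "k1" (the pictures are not rectified: a ray, as slopes to the right and down, at radius r is drawn at 1 + k1 r^2 times it, then the intrinsics apply), "world_from_camera" (4x4, takes a point from camera to world coordinates). Camera axes: x right, y down, z forward; pixel columns grow to the right and rows downward; lengths in m; the calibration is good to about 2 mm. A picture is of the moment at which its call begins.
- r.close_job(): hands the job in; it is judged then, once.
The state is a dict: "time_s": time; "joints": joint angles; "qd": joint speeds; "joint_torque": joint torques, N m; "tcp_pos": TCP position; "eef_rot": TCP orientation; "contact_force": force on the tool from outside, world axes, zero at the start; "moment": the same for the moment, N m; "gripper_width": finger opening in m; "gripper_force": force on a finger pad.
Only numpy, scipy, OpenCV 4.12 (cv2) and the standard library are available. Lean on these libraries where they do the work, as an engineer would, in place of code of your own. Each camera call takes 0.05 s, during which the arm holds its last target. There are 200 camera calls.

## Task

The counter scale was taken apart for cleaning. First rest every loose bar in the saddle notches so that each sits level (if there are only two, use the two outer notches), and then slide the thin aluminium plate, whose flat tongue is too thin to pick off the desk, over the front edge of the cash desk until its tongue hangs out, pinch it there and lay it level and centred on the bars, its tongue pointing square to the left side of the scale. With the plate in place and let go, turn the tare knob until its pointer reads zero, and only then stand every check weight upright, inside the rim of the plate, leaving the baked goods undisturbed.

Things in the scene. Friction and masses are not known exactly. Their poses are not given: they have to be found in the camera images.
- scale: Counter scale, fixed. Origin on the worktop under the centre between its two saddles; x axis away from its knob (at yaw 0 away from the robot), y to its left, z up. Deck x -170 to +75, y -66 to +66 mm, top 12 mm high. Two saddles, 10 mm thick, stand across it at x = -50 and +50 mm, tops 40 mm high, with three open 90-degree V notches each at y = +44, 0, -44 mm.
- notch_0 (a point): Where the middle of a seated bar lies for the left notch pair (scale y = +44 mm): 38.9 mm above the worktop. Notches are 22 mm wide at the mouth, 11 mm deep. A seated bar runs along the scale's x axis, its top 45.9 mm high, 6 mm proud of the saddles.
- notch_1 (a point): The same for the middle notch pair (scale y = 0).
- notch_2 (a point): The same for the right notch pair (scale y = -44 mm).
- tare_knob (a joint): Tare knob angle, rad: 0 when its white pointer line points along the scale's +x axis to the long zero mark on the dial; positive counter-clockwise from above; stops at -1.7 and +1.7; starts between 0.5 and 1.3; stays where left (friction 0.04 N m). Dial marks are 0.2 rad apart.
- knob_grip (a point): On the vertical axis of the black tare knob (scale x = -122 mm, y = 0), 36.5 mm above the worktop, the height to grip. The grip is an upright bar 38 mm long, 12 mm wide, from 22.5 to 48.5 mm high, on a 40 mm disc; at joint 0 its length lies along the scale's x axis; it and this point turn with the joint.
- bar_0: Loose steel bar, 14 mm round, 160 mm long, 120 g, with an 18 mm square black collar 12 mm long at each end (136 mm clear between) on which it lies without rolling. Origin at its centre on its axis (9 mm above the worktop at the start); x axis along the bar. Two or three such bars are present.
- bar_1: Another such bar.
- bar_2: Another such bar (the bars are alike; any bar may go in any notch pair).
- plate: Thin aluminium plate, 130 g: a 120 x 120 mm square, 3 mm thick, with a rim 5 mm wide round it, 6 mm high in all, and a flat tongue 40 mm wide and 3 mm thick sticking out 50 mm from its -x side. Origin at the square's centre, on the underside; x axis away from the tongue. Starts on the cash desk, tongue towards the robot. In place: underside 45.9 mm up, x axis to the scale's -y (right).
- plate_tongue (a point): Middle of the tongue, 85 mm from the plate's origin; here the tongue's sides are 40 mm apart. The plate can be drawn along with fingertips set down lightly on its floor (3 mm high) behind the rim on the tongue's side; pressing alone may slip, as friction is the same above and below.
- plate_tip (a point): End of the tongue, 110 mm from the plate's origin.
- desk_edge (a point): A fixed point on the straight front edge of the cash desk, level with its top (as high as the worktop). The edge runs along world y and faces the robot; the desk (40 mm thick) lies on its +x side, and the space before and below it is empty from 17 cm right to 60 cm left of this point.
- weight_0: Steel check weight, 200 g, standing upright on the cash desk in front of the till: a cylinder 44 mm in diameter and 36 mm high, above it a thin neck (12 mm) and from 46 to 60 mm height a round knob 20 mm in diameter, by which it is held. Origin at the centre of its foot, z up. Two or three such weights are present.
- weight_1: Another such weight.
- weight_2: Another such weight (all alike).
- pretzel_a: Pretzel, bystander, 122 x 119 x 45 mm, lying on the worktop; leave it alone.
- sweet_knot: Golden dough knot, bystander, 132 x 130 x 57 mm; leave it alone.
- oat_roll: Round oat roll, bystander, 87 x 96 x 47 mm; leave it alone.

How it is judged:
By the outcome, as a careful person would: the job done as asked, in the order asked, and still so for the second after the job is handed in, with the robot touching nothing.
Of weight_0, weight_1, weight_2 only 2 to 3 are there at a start; the rules pass over those that are not, and their reading is None.
Of bar_0, bar_1, bar_2 only 2 to 3 are there at a start; the rules pass over those that are not, and their reading is None.
At some moment in a run one of weight_0, weight_1, weight_2 may be knocked a few centimetres aside while the robot is not near it.
Once in a run the grip may slacken for a moment while it holds something.
It also fails if it takes over 208 s, if anything falls off the work surface, if the arm or the gripper's body presses on something with over 40 N, if the wrist force passes 120 N, or if a joint passes its speed limit or range.

## Working session

There is one attempt and no reset: what is moved stays moved. The work goes in short steps, Python scripts to look and compute and a shell command to move; the robot and the scene stay as the last step left them, time stands still between calls to the robot, and variables do not carry over. Pictures are saved under pics/ and viewed, at most 14 in all, crops included, and the job is handed in when it is done.

```bash
ls; mkdir -p pics
python3 - <<'E'
from plant import r
import cv2,numpy as np
print(r.get_state())
for n in("scene","top"):
    c=r.capture(n); cv2.imwrite(f"pics/{n}0.png",c["color"][:,:,::-1]); np.savez(f"{n}0.npz",**c)
    print(n,c["intrinsics"],c["k1"],c["world_from_camera"].round(4).tolist(),(c["range_z"]>0).mean())
E
```

```text
pics
{'time_s': 0.0, 'joints': array([-5.11580839e+01,  2.05892082e+01,  6.34503005e-01, -2.04130191e-02,
       -7.01370759e+01, -1.65057992e+01]), 'qd': array([ 0.1025676 ,  0.00577497,  0.007231  ,  0.02786706, -0.00425425,
        0.15067192]), 'joint_torque': array([-1.58138726e-03, -5.82721639e+01,  2.93051165e+01,  6.99701965e+00,
        6.65083411e-03, -1.55496036e-04]), 'tcp_pos': array([ 0.2563213 , -0.62394995,  0.25065242]), 'eef_rot': array([ 1.79906549e+02, -7.67967007e-03, -1.57670828e+02]), 'contact_force': array([-0.04417131,  0.0679444 , -0.59725831]), 'moment': array([-0.02675485, -0.01857801,  0.03120183]), 'gripper_force': 0.0, 'gripper_width': 0.08784763050055135}
scene [[534.79805092   0.         325.16706305]
 [  0.         534.79805092 232.82198904]
 [  0.           0.           1.        ]] -0.08854364135715803 [[-0.5429, -0.5678, 0.6188, -0.5101], [-0.8397, 0.3569, -0.4092, 0.5261], [0.0115, -0.7418, -0.6706, 1.1405], [0.0, 0.0, 0.0, 1.0]] 0.9640266927083333
top [[439.94385214   0.         315.80249286]
 [  0.         439.94385214 244.33329375]
 [  0.           0.           1.        ]] -0.04581477276685773 [[-0.0213, -0.9901, 0.1388, 0.3062], [-0.9998, 0.021, -0.0035, -0.1158], [0.0006, -0.1388, -0.9903, 1.4334], [0.0, 0.0, 0.0, 1.0]] 0.9959765625
```

View pics/scene0.png

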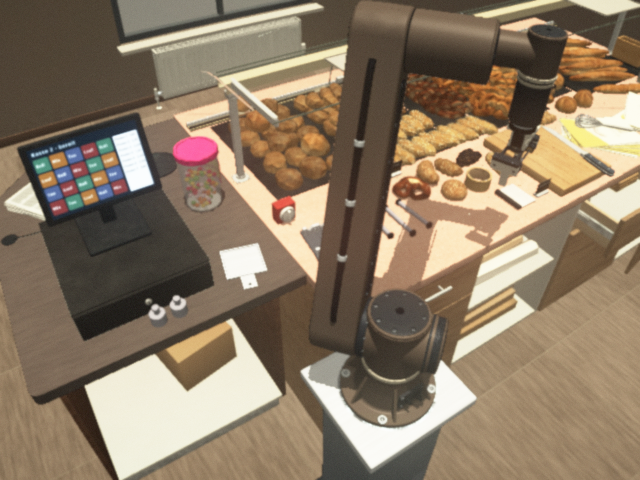

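View pics/top0.png

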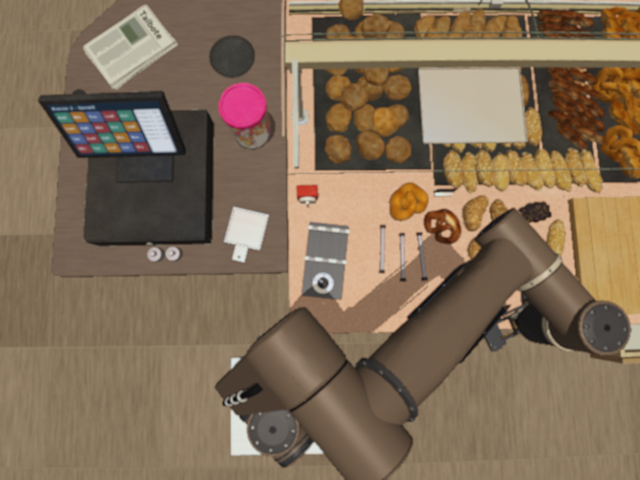

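```bash
cat > h.py <<'E'
import numpy as np,cv2
def rays(c,px):
    p=cv2.undistortPoints(np.float64(px).reshape(-1,1,2),c["intrinsics"],np.array([float(c["k1"]),0,0,0]))[:,0]
    return np.c_[p,np.ones(len(p))]
def plane(c,px,z):
    T=c["world_from_camera"]; d=rays(c,px)@T[:3,:3].T; o=T[:3,3]
    return o+d*((z-o[2])/d[:,2])[:,None]
def cloud(c):
    h,w=c["range_z"].shape; v,u=np.mgrid[:h,:w]; px=np.c_[u.ravel(),v.ravel()]
    T=c["world_from_camera"]; P=(rays(c,px)*c["range_z"].reshape(-1,1))@T[:3,:3].T+T[:3,3]
    P[c["range_z"].ravel()==0]=np.nan
    return P.reshape(h,w,3)
def proj(c,P):
    T=np.linalg.inv(c["world_from_camera"]); 
    return cv2.projectPoints(np.float64(P).reshape(-1,3),cv2.Rodrigues(T[:3,:3])[0],T[:3,3],c["intrinsics"],np.array([float(c["k1"]),0,0,0]))[0][:,0]
def tri(c1,p1,c2,p2):
    A=[];o=[]
    for c,p in((c1,p1),(c2,p2)):
        T=c["world_from_camera"]; d=T[:3,:3]@rays(c,[p])[0]; d/=np.linalg.norm(d); A.append(d);o.append(T[:3,3])
    M=np.eye(3)*0;b=np.zeros(3)
    for d,q in zip(A,o): W=np.eye(3)-np.outer(d,d);M=M+W;b=b+W@q
    return np.linalg.solve(M,b)
E
python3 - <<'E'
from h import *
c=dict(np.load("top0.npz"))
im=c["color"][:,:,::-1]
cr=im[175:310,135:475]; cv2.imwrite("pics/c1.png",cv2.resize(cr,None,fx=2.35,fy=2.35,interpolation=cv2.INTER_CUBIC))
P=cloud(c)
for n,(u,v) in dict(worktop=(360,290),desk=(265,265),plate=(247,225),tongue=(240,253),deck=(326,275),knob=(322,283),w0=(154,254),w1=(172,253),knot=(408,200),pret=(442,225)).items(): print(n,P[v,u].round(4))
E
```

```text
worktop [ 0.3544 -0.2612 -0.0008]
desk [ 0.4425  0.0469 -0.0015]
plate [ 0.5769  0.1059 -0.0014]
tongue [0.4823 0.1269 0.0108]
deck [ 0.4044 -0.1516  0.0159]
knob [ 0.3773 -0.1376  0.0475]
w0 [nan nan nan]
w1 [0.4806 0.3337 0.061 ]
knot [ 0.6385 -0.4216  0.0491]
pret [ 0.558  -0.5333  0.0282]
```

View pics/c1.png

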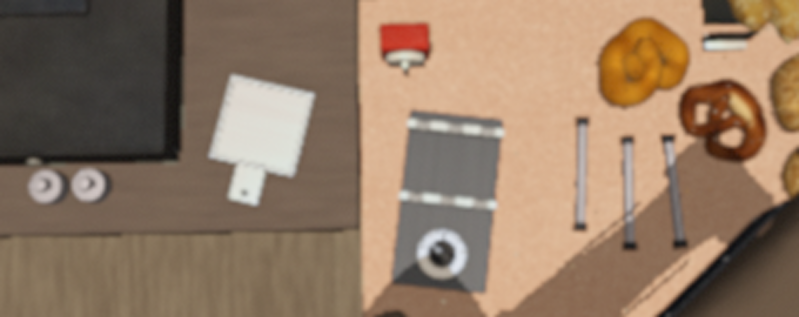

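```bash
cat > m.py <<'E'
from h import *
K=4
def up(im): return cv2.resize(im,None,fx=K,fy=K,interpolation=cv2.INTER_CUBIC)
def toPx(p): return (np.float64(p)+.5)/K-.5
def blobs(mask,lo,hi):
    cs,_=cv2.findContours(mask.astype(np.uint8),cv2.RETR_EXTERNAL,cv2.CHAIN_APPROX_NONE)
    return [q for q in cs if lo<=cv2.contourArea(q)/K/K<=hi]
def roi(im,x0,x1,y0,y1):
    m=np.zeros(im.shape[:2],bool);m[y0*K:y1*K,x0*K:x1*K]=1;return m
E
python3 - <<'E'
from m import *
c=dict(np.load("top0.npz")); im=up(c["color"]); hsv=cv2.cvtColor(im,cv2.COLOR_RGB2HSV); H,S,V=[hsv[...,i].astype(int) for i in range(3)]
# bars: low saturation vs. wood
m=((S<70))&roi(im,372,435,218,285)
for q in blobs(m,60,900):
    w=plane(c,toPx(q[:,0]),0.009)[:,:2].astype(np.float32); print("bar",cv2.minAreaRect(w*1000))
m=((S<70)&(V<150)|(S<40))&roi(im,295,352,215,302)
for q in blobs(m,500,9000):
    print("deck px",toPx(cv2.boxPoints(cv2.minAreaRect(q))).tolist())
    w=plane(c,toPx(q[:,0]),0.012)[:,:2].astype(np.float32); print("deck",cv2.minAreaRect(w*1000))
m=((V>165)&(S<60))&roi(im,215,280,200,268)
for q in blobs(m,300,3000):
    w=plane(c,toPx(q[:,0]),0.004)[:,:2].astype(np.float32); print("plate",cv2.minAreaRect(w*1000)); 
    mm=np.zeros(m.shape,np.uint8);cv2.drawContours(mm,[q],-1,1,-1)
    o=cv2.morphologyEx(mm,cv2.MORPH_OPEN,np.ones((1,1),np.uint8),iterations=1); o=cv2.morphologyEx(mm,cv2.MORPH_OPEN,cv2.getStructuringElement(2,(81,81)))
    for b in blobs(o,300,3000): print(" square",cv2.minAreaRect((plane(c,toPx(b[:,0]),0.006)[:,:2]*1000).astype(np.float32)))
    t=mm.astype(bool)&~cv2.dilate(o,np.ones((9,9))).astype(bool)
    for b in blobs(t,20,400): print(" tongue",cv2.minAreaRect((plane(c,toPx(b[:,0]),0.003)[:,:2]*1000).astype(np.float32)))
m=((V>120)&(S<45))&roi(im,140,186,240,265)
for q in blobs(m,20,500):
    (u,v),rad=cv2.minEnclosingCircle(q); print("weight",toPx((u,v)),rad/K,plane(c,[toPx((u,v))],0.036)[0])
P=cloud(c)
for col in(100,200,225,260): 
    x=P[262:285,col]; print(col,x[:,[0,2]].round(3).tolist()[::1])
E
```

```text
bar ((459.4752197265625, -401.8544006347656), (15.602173805236816, 151.8224639892578), 88.70037078857422)
bar ((460.7226257324219, -465.7513427734375), (152.51832580566406, 15.684117317199707), 3.708728313446045)
bar ((487.6131591796875, -336.96728515625), (16.096542358398438, 152.07577514648438), 86.47929382324219)
deck px [[300.3489685058594, 295.3722839355469], [308.1242980957031, 221.50650024414062], [349.7420959472656, 225.88729858398438], [341.9667663574219, 299.7530822753906]]
deck ((452.7592468261719, -149.83575439453125), (135.84983825683594, 242.314208984375), 82.68780517578125)
plate ((541.941650390625, 114.5262451171875), (122.8469009399414, 172.8946533203125), 75.39977264404297)
 square ((561.82080078125, 109.19306945800781), (122.06070709228516, 130.8731231689453), 75.80188751220703)
 tongue ((479.291748046875, 130.64596557617188), (43.15573501586914, 43.28694152832031), 75.62175750732422)
weight [153.85142517 253.87290955] 7.514191150665283 [0.48212267 0.40080928 0.036     ]
weight [172.10169983 253.23538208] 7.526072978973389 [0.48296734 0.34154206 0.036     ]
100 [[0
[... 825 characters left out ...]
04], [0.442, -0.006], [0.439, -0.004], [0.435, -0.003], [0.432, -0.001], [0.429, -0.004], [0.426, -0.007], [0.422, -0.003], [0.419, 0.001], [0.418, -0.033], [0.477, -0.869], [0.471, -0.865], [0.465, -0.854], [0.461, -0.873], [0.455, -0.862], [0.45, -0.857], [0.445, -0.86], [0.44, -0.871], [0.434, -0.858], [0.428, -0.85]]
260 [[0.453, 0.0], [0.449, 0.004], [0.447, -0.006], [0.442, 0.004], [0.44, -0.004], [0.436, 0.001], [nan, nan], [0.43, -0.004], [0.427, -0.003], [0.423, 0.0], [0.42, -0.003], [0.418, -0.022], [0.478, -0.865], [0.472, -0.86], [0.468, -0.869], [0.461, -0.848], [0.456, -0.856], [0.451, -0.847], [0.446, -0.864], [0.441, -0.861], [0.436, -0.861], [0.431, -0.867], [0.425, -0.862]]
```

```bash
cat > go.py <<'E'
import sys,numpy as np
from plant import r
s=r.get_state();x,y,z,yaw=map(float,sys.argv[1:5])
p=s["tcp_pos"];a=s["eef_rot"];psi=np.radians(yaw)
d=np.array([x,y,z])-p
w=-((yaw-a[2]+180)%360-180)
print("t",round(s["time_s"],2),"rot wz",round(w,2),"then cm",(100*np.array([np.cos(psi)*d[0]+np.sin(psi)*d[1],np.sin(psi)*d[0]-np.cos(psi)*d[1],-d[2]])).round(2),"tilt",a[:2].round(2),"F",s["contact_force"].round(1),"w",round(s["gripper_width"],4),"gf",round(s["gripper_force"],1),"j",s["joints"].round(0))
E
python3 go.py 0.4876 -0.337 0.15 176.5
python3 - <<'E'
from m import *
c=dict(np.load("top0.npz")); im=up(c["color"]); hsv=cv2.cvtColor(im,cv2.COLOR_RGB2HSV); H,S,V=[hsv[...,i].astype(int) for i in range(3)]
for nm,(y0,y1) in dict(far=(219,236),near=(252,268)).items():
    m=(V>150)&(S<60)&roi(im,300,352,y0,y1)
    for q in blobs(m,15,900):
        R=cv2.minAreaRect((plane(c,toPx(q[:,0]),0.040)[:,:2]*1000).astype(np.float32)); print(nm,R)
m=(V>140)&(S<60)&roi(im,308,340,270,300)
for q in blobs(m,20,900): 
    e=cv2.fitEllipse(q);print("dial",toPx(e[0]),[t/K for t in e[1]],plane(c,[toPx(e[0])],0.0195)[0].round(4))
P=cloud(c)
# heights over scale
Q=P[215:305,295:355].reshape(-1,3); Q=Q[np.isfinite(Q[:,0])]
y=np.radians(-7.3);o=np.array([.4999,-.1559]);L=(Q[:,:2]-o)@np.array([[np.cos(y),-np.sin(y)],[np.sin(y),np.cos(y)]])
for a,b in((-58,-42),(42,58),(-35,35),(-170,-145)):
    k=(L[:,0]*1e3>a)&(L[:,0]*1e3<b)&(abs(L[:,1])<.06); print(a,b,np.percentile(Q[k,2],[10,50,90,97]).round(4))
k=np.isfinite(P[...,0])&(P[...,2]>.05)&(P[...,2]<.2)&(P[...,1]>.2)&(P[...,1]<.55)&(P[...,0]<.75)
print("till front x by y",[(round(t,2),np.percentile(P[...,0][k&(abs(P[...,1]-t)<.02)],[1,5]).round(3),np.median(P[...,2][k&(abs(P[...,1]-t)<.02)]).round(3)) for t in(.26,.32,.38,.44,.5)])
E
```

```text
t 0.1 rot wz 25.83 then cm [-21.33  30.06  10.07] tilt [ 1.7992e+02 -1.0000e-02] F [-0.  -0.7 -0.3] w 0.0878 gf 0.0 j [-51.  21.   1.  -0. -70. -17.]
far ((550.397216796875, -162.16036987304688), (136.16468811035156, 18.925010681152344), 82.81100463867188)
near ((451.66131591796875, -149.44277954101562), (136.44711303710938, 19.359695434570312), 82.16646575927734)
dial [322.76809692 282.23562622] [20.814647674560547, 22.20469093322754] [ 0.3811 -0.1405  0.0195]
-58 -42 [0.0118 0.0323 0.0413 0.0439]
42 58 [0.0118 0.0323 0.0401 0.0417]
-35 35 [0.0077 0.0115 0.0153 0.0172]
-170 -145 [0.0075 0.0117 0.0156 0.0173]
till front x by y [(0.26, array([0.514, 0.518]), np.float64(0.108)), (0.32, array([0.486, 0.516]), np.float64(0.109)), (0.38, array([0.486, 0.516]), np.float64(0.109)), (0.44, array([0.515, 0.519]), np.float64(0.109)), (0.5, array([0.514, 0.519]), np.float64(0.109))]
```

```bash
python3 -m crank '[[[0,0,6.45],[0,0,0],0.3],[[0,0,6.45],[0,0,0],0.3],[[0,0,6.45],[0,0,0],0.3],[[0,0,6.45],[0,0,0],0.3]]' 30
python3 -m crank '[[[0,0,0],[-2.66,3.75,1.26],0.3],[[0,0,0],[-2.66,3.75,1.26],0.3],[[0,0,0],[-2.66,3.75,1.26],0.3],[[0,0,0],[-2.66,3.75,1.26],0.3],[[0,0,0],[-2.66,3.75,1.26],0.3],[[0,0,0],[-2.66,3.75,1.26],0.3],[[0,0,0],[-2.66,3.75,1.26],0.3],[[0,0,0],[-2.66,3.75,1.26],0.3]]'
python3 -m crank '[[[0,0,0],[0,0,0],0.3],[[0,0,0],[0,0,0],0.3]]'
python3 go.py 0.4876 -0.337 0.029 176.5
```

```text
time_s: 0.5
tcp_pos: [0.2564, -0.6241, 0.251]
eef_rot: [180.0, -0.0, 176.3]
contact_force: [-0.4, -0.5, -0.2]
gripper_width: 0.0612
gripper_force: 0.0
time_s: 1.3
tcp_pos: [0.4877, -0.336, 0.1502]
eef_rot: [180.0, -0.0, 176.5]
contact_force: [1.0, -0.3, 1.2]
gripper_width: 0.0309
gripper_force: 0.0
time_s: 1.5
tcp_pos: [0.4874, -0.3366, 0.1501]
eef_rot: [180.0, -0.1, 176.7]
contact_force: [0.1, -0.9, -0.8]
gripper_width: 0.0306
gripper_force: 0.0
t 1.5 rot wz 0.18 then cm [-0.02 -0.04 12.11] tilt [ 1.7998e+02 -8.0000e-02] F [ 0.1 -0.9 -0.8] w 0.0306 gf 0.0 j [-16.  18. -18.  -0. -55. -78.]
```

```bash
python3 -m crank '[[[0,0,0],[0,0,4.0],0.3],[[0,0,0],[0,0,4.0],0.3],[[0,0,0],[0,0,2.5],0.3],[[0,0,0],[0,0,1.6],0.3],[[0,0,0],[0,0,0],0.3]]'
python3 -m crank '[[[0,0,0],[0,0,0],1],[[0,0,0],[0,0,0],1],[[0,0,0],[0,0,0],1],[[0,0,0],[0,0,0],1],[[0,0,0],[0,0,0],1]]' 40
python3 -m crank '[[[0,0,0],[0,0,-2],1],[[0,0,0],[0,0,-4],1],[[0,0,0],[0,0,-4],1],[[0,0,0],[0,0,0],1],[[0,0,0],[0,0,0],1]]'
python3 - <<'E'
from math import *
o=(.502,-.1558);a=radians(-7.4)
f=lambda x,y:(round(o[0]+x*cos(a)-y*sin(a),4),round(o[1]+x*sin(a)+y*cos(a),4))
for n in((0,.044),(0,0),(0,-.044),(-.122,0)):print(n,f(*n))
E
python3 go.py 0.5077 -0.1122 0.13 172.6
python3 - <<'E'
from plant import r
import cv2,numpy as np
for n in("scene","top"):
    c=r.capture(n); np.savez(f"{n}1.npz",**c); 
    if n=="top": cv2.imwrite("pics/t1.png",cv2.resize(c["color"][175:310,255:475,::-1],None,fx=3,fy=3))
E
```

```text
time_s: 2.0
tcp_pos: [0.4847, -0.3383, 0.0275]
eef_rot: [179.9, -0.2, 176.4]
contact_force: [-0.2, 0.8, 0.8]
gripper_width: 0.0304
gripper_force: 0.0
time_s: 2.5
tcp_pos: [0.4877, -0.3382, 0.0311]
eef_rot: [-179.9, 0.1, 176.6]
contact_force: [-0.6, -0.8, 7.8]
gripper_width: 0.0131
gripper_force: 40.0
time_s: 3.0
tcp_pos: [0.4875, -0.3377, 0.131]
eef_rot: [-180.0, 0.2, 176.5]
contact_force: [0.4, 0.4, -1.8]
gripper_width: 0.0125
gripper_force: 40.0
(0, 0.044) (0.5077, -0.1122)
(0, 0) (0.502, -0.1558)
(0, -0.044) (0.4963, -0.1994)
(-0.122, 0) (0.381, -0.1401)
t 3.0 rot wz 3.93 then cm [ 0.9  22.62  0.1 ] tilt [-1.7999e+02  1.6000e-01] F [ 0.4  0.4 -1.8] w 0.0125 gf 40.0 j [-16.  19. -19.  -0. -52. -78.]
```

View pics/t1.png

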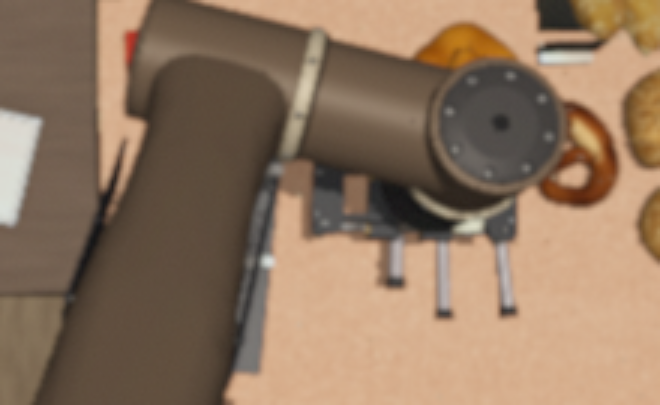

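```bash
python3 -m crank '[[[0,0,3.9],[0,0,0],1],[[0,0,0],[0.18,4.52,0],1],[[0,0,0],[0.18,4.52,0],1],[[0,0,0],[0.18,4.52,0],1],[[0,0,0],[0.18,4.52,0],1],[[0,0,0],[0.18,4.52,0],1],[[0,0,0],[0,0,0],1],[[0,0,0],[0,0,0],1]]'
python3 go.py 0.5077 -0.1122 0.065 172.6
```

```text
time_s: 3.9
tcp_pos: [0.5065, -0.1113, 0.1287]
eef_rot: [-180.0, -0.1, 172.8]
contact_force: [0.0, -0.5, -0.8]
gripper_width: 0.0126
gripper_force: 40.0
t 3.9 rot wz 0.19 then cm [-0.13 -0.07  6.37] tilt [-1.7997e+02 -1.3000e-01] F [ 0.  -0.5 -0.8] w 0.0126 gf 40.0 j [   9.   13.  -28.   -0.  -49. -107.]
```

```bash
python3 -m crank '[[[0,0,0],[-0.1,-0.1,3],1],[[0,0,0],[0,0,2],1],[[0,0,0],[0,0,0.9],1],[[0,0,0],[0,0,0.5],1],[[0,0,0],[0,0,0],1],[[0,0,0],[0,0,0],1],[[0,0,0],[0,0,0],1]]'
python3 go.py 0.5077 -0.1122 0.061 172.6
```

```text
time_s: 4.6
tcp_pos: [0.5085, -0.1137, 0.0666]
eef_rot: [180.0, 0.1, 172.6]
contact_force: [-0.0, 0.1, -0.5]
gripper_width: 0.0131
gripper_force: 40.0
t 4.6 rot wz 0.03 then cm [0.1  0.14 0.56] tilt [1.7998e+02 8.0000e-02] F [-0.   0.1 -0.5] w 0.0131 gf 40.0 j [   9.   18.  -32.    0.  -40. -106.]
```

```bash
python3 -m crank '[[[0,0,0],[0,0.1,0.3],1],[[0,0,0],[0,0,0],1],[[0,0,0],[0,0,0],1]]'
python3 -m crank '[[[0,0,0],[0,0,0.2],1],[[0,0,0],[0,0,0],1],[[0,0,0],[0,0,0],1]]'
python3 -m crank '[[[0,0,0],[0,0,0.2],1],[[0,0,0],[0,0,0],1],[[0,0,0],[0,0,0],1]]'
```

```text
time_s: 4.9
tcp_pos: [0.5081, -0.1125, 0.0629]
eef_rot: [180.0, 0.0, 172.6]
contact_force: [-0.5, -0.1, -0.9]
gripper_width: 0.0128
gripper_force: 40.0
time_s: 5.2
tcp_pos: [0.5084, -0.1124, 0.061]
eef_rot: [180.0, 0.0, 172.6]
contact_force: [-0.3, 2.4, 3.3]
gripper_width: 0.0128
gripper_force: 40.0
time_s: 5.5
tcp_pos: [0.5085, -0.1124, 0.0606]
eef_rot: [180.0, 0.1, 172.7]
contact_force: [-7.5, 5.8, 22.8]
gripper_width: 0.0127
gripper_force: 40.0
```

```bash
python3 -m crank '[[[0,0,0],[0,0,-0.2],1],[[0,0,0],[0,0,0],0.3],[[0,0,0],[0,0,0],0.3],[[0,0,0],[0,0,0],0.3],[[0,0,0],[0,0,-3],0.3],[[0,0,0],[0,0,-4],0.3],[[0,0,0],[0,0,-1],0.3]]' 
python3 go.py 0.4595 -0.4018 0.14 178.7
```

```text
time_s: 6.2
tcp_pos: [0.5101, -0.1127, 0.1443]
eef_rot: [180.0, 0.3, 172.7]
contact_force: [0.8, 0.6, 0.2]
gripper_width: 0.0305
gripper_force: 0.0
t 6.2 rot wz -6.02 then cm [  4.41 -29.02   0.43] tilt [179.98   0.3 ] F [0.8 0.6 0.2] w 0.0305 gf 0.0 j [   9.   12.  -27.    0.  -51. -106.]
```

```bash
python3 -m crank '[[[0,0,-6.0],[0,0,0],0.3],[[0,0,0],[0.63,-4.15,0],0.3],[[0,0,0],[0.63,-4.15,0],0.3],[[0,0,0],[0.63,-4.15,0],0.3],[[0,0,0],[0.63,-4.15,0],0.3],[[0,0,0],[0.63,-4.15,0],0.3],[[0,0,0],[0.63,-4.15,0],0.3],[[0,0,0],[0.63,-4.15,0],0.3]]' 
python3 -m crank '[[[0,0,0],[0,0,0],0.3],[[0,0,0],[0,0,0],0.3]]'
python3 go.py 0.4595 -0.4018 0.029 178.7
```

```text
time_s: 7.0
tcp_pos: [0.4564, -0.4037, 0.1402]
eef_rot: [180.0, -0.0, 178.6]
contact_force: [0.7, 0.2, 0.9]
gripper_width: 0.0306
gripper_force: 0.0
time_s: 7.2
tcp_pos: [0.4561, -0.4028, 0.1397]
eef_rot: [180.0, -0.1, 178.5]
contact_force: [0.8, 0.5, -0.3]
gripper_width: 0.0306
gripper_force: 0.0
t 7.2 rot wz -0.22 then cm [-0.34  0.11 11.07] tilt [ 1.7996e+02 -8.0000e-02] F [ 0.8  0.5 -0.3] w 0.0306 gf 0.0 j [-23.  20. -16.  -0. -54. -68.]
```

Descend, grip, lift, and move to notch 1.

```bash
python3 -m crank '[[[0,0,0],[-0.3,0.1,4.0],0.3],[[0,0,0],[0,0,4.0],0.3],[[0,0,0],[0,0,2.0],0.3],[[0,0,0],[0,0,1.1],0.3],[[0,0,0],[0,0,0],0.3],[[0,0,0],[0,0,0],0.3]]'
python3 -m crank '[[[0,0,0],[0,0,0],1],[[0,0,0],[0,0,0],1],[[0,0,0],[0,0,0],1],[[0,0,0],[0,0,0],1],[[0,0,0],[0,0,0],1]]' 40
python3 -m crank '[[[0,0,0],[0,0,-2],1],[[0,0,0],[0,0,-4],1],[[0,0,0],[0,0,-4],1],[[0,0,0],[0,0,0],1],[[0,0,0],[0,0,0],1]]'
python3 go.py 0.502 -0.1555 0.13 172.6
```

```text
time_s: 7.8
tcp_pos: [0.461, -0.4009, 0.0307]
eef_rot: [-180.0, 0.1, 178.7]
contact_force: [1.2, -0.1, 0.0]
gripper_width: 0.0306
gripper_force: 0.0
time_s: 8.3
tcp_pos: [0.4606, -0.4013, 0.0308]
eef_rot: [-180.0, 0.1, 178.6]
contact_force: [-0.6, 0.8, 6.5]
gripper_width: 0.0127
gripper_force: 40.0
time_s: 8.8
tcp_pos: [0.4604, -0.4012, 0.1309]
eef_rot: [-180.0, 0.1, 178.6]
contact_force: [-0.4, 0.4, -1.7]
gripper_width: 0.0128
gripper_force: 40.0
t 8.8 rot wz 6.01 then cm [-0.96 24.9   0.09] tilt [-1.7996e+02  1.4000e-01] F [-0.4  0.4 -1.7] w 0.0128 gf 40.0 j [-23.  20. -17.  -0. -53. -69.]
```

```bash
python3 -m crank '[[[0,0,6.0],[0,0,0],1],[[0,0,0],[-0.16,4.15,0],1],[[0,0,0],[-0.16,4.15,0],1],[[0,0,0],[-0.16,4.15,0],1],[[0,0,0],[-0.16,4.15,0],1],[[0,0,0],[-0.16,4.15,0],1],[[0,0,0],[-0.16,4.15,0],1],[[0,0,0],[0,0,0],1]]' 
python3 -m crank '[[[0,0,0],[0,0,3],1],[[0,0,0],[0,0,2],1],[[0,0,0],[0,0,0.9],1],[[0,0,0],[0,0,0],1],[[0,0,0],[0,0,0],1],[[0,0,0],[0,0,0],1]]'
python3 go.py 0.502 -0.1555 0.061 172.6
```

```text
time_s: 9.6
tcp_pos: [0.5014, -0.1517, 0.1286]
eef_rot: [180.0, -0.1, 172.8]
contact_force: [0.5, 0.2, -2.0]
gripper_width: 0.0125
gripper_force: 40.0
time_s: 10.2
tcp_pos: [0.5021, -0.1556, 0.0716]
eef_rot: [180.0, 0.1, 172.6]
contact_force: [0.7, 0.2, -1.4]
gripper_width: 0.0126
gripper_force: 40.0
t 10.2 rot wz 0.02 then cm [0.01 0.01 1.06] tilt [1.7999e+02 8.0000e-02] F [ 0.7  0.2 -1.4] w 0.0126 gf 40.0 j [   4.   18.  -31.    0.  -41. -102.]
```

```bash
python3 -m crank '[[[0,0,0],[0,0,0.5],1],[[0,0,0],[0,0,0.4],1],[[0,0,0],[0,0,0],1],[[0,0,0],[0,0,0],1]]'
python3 -m crank '[[[0,0,0],[0,0,0.2],1],[[0,0,0],[0,0,0],1],[[0,0,0],[0,0,0],1]]'
python3 -m crank '[[[0,0,0],[0,0,0],0.3],[[0,0,0],[0,0,0],0.3],[[0,0,0],[0,0,0],0.3],[[0,0,0],[0,0,-3],0.3],[[0,0,0],[0,0,-4],0.3],[[0,0,0],[0,0,-1],0.3]]' 
python3 go.py 0.4607 -0.4658 0.14 183.7
```

```text
time_s: 10.6
tcp_pos: [0.5014, -0.1554, 0.0617]
eef_rot: [-180.0, -0.0, 172.6]
contact_force: [-0.4, -0.9, -1.4]
gripper_width: 0.0131
gripper_force: 40.0
time_s: 10.9
tcp_pos: [0.5019, -0.1557, 0.0605]
eef_rot: [-180.0, 0.0, 172.7]
contact_force: [-2.0, -1.9, 5.4]
gripper_width: 0.0125
gripper_force: 40.0
time_s: 11.5
tcp_pos: [0.5037, -0.1555, 0.1436]
eef_rot: [180.0, 0.3, 172.7]
contact_force: [0.8, 0.3, 0.4]
gripper_width: 0.0306
gripper_force: 0.0
t 11.5 rot wz -11.01 then cm [  6.29 -30.69   0.36] tilt [179.99   0.32] F [0.8 0.3 0.4] w 0.0306 gf 0.0 j [   4.   12.  -27.    0.  -51. -102.]
```

```bash
python3 -m crank '[[[0,0,-5.5],[0,0,0],0.3],[[0,0,-5.5],[0,0,0],0.3]]'
python3 -m crank '[[[0,0,0],[0.87,-4.4,0],0.3],[[0,0,0],[0.87,-4.4,0],0.3],[[0,0,0],[0.87,-4.4,0],0.3],[[0,0,0],[0.87,-4.4,0],0.3],[[0,0,0],[0.87,-4.4,0],0.3],[[0,0,0],[0.87,-4.4,0],0.3],[[0,0,0],[0.87,-4.4,0],0.3],[[0,0,0],[0,0,0],0.3]]' 
python3 -m crank '[[[0,0,0],[0,0,0],0.3],[[0,0,0],[0,0,0],0.3]]'
python3 go.py 0.4607 -0.4658 0.029 183.7
```

```text
time_s: 11.7
tcp_pos: [0.5018, -0.1552, 0.1403]
eef_rot: [180.0, 0.1, -176.2]
contact_force: [0.5, -0.5, -0.1]
gripper_width: 0.0302
gripper_force: 0.0
time_s: 12.5
tcp_pos: [0.4589, -0.471, 0.1385]
eef_rot: [-180.0, -0.0, -176.6]
contact_force: [-0.7, 0.3, -0.6]
gripper_width: 0.0308
gripper_force: 0.0
time_s: 12.7
tcp_pos: [0.4601, -0.4659, 0.1393]
eef_rot: [180.0, -0.0, -176.4]
contact_force: [1.0, 0.9, 0.4]
gripper_width: 0.0305
gripper_force: 0.0
t 12.7 rot wz -0.06 then cm [-0.06  0.   11.03] tilt [ 1.7996e+02 -3.0000e-02] F [1.  0.9 0.4] w 0.0305 gf 0.0 j [-28.  24. -10.  -0. -56. -58.]
```

```bash
python3 -m crank '[[[0,0,0],[0,0,4.0],0.3],[[0,0,0],[0,0,4.0],0.3],[[0,0,0],[0,0,2.0],0.3],[[0,0,0],[0,0,1.0],0.3],[[0,0,0],[0,0,0],0.3],[[0,0,0],[0,0,0],0.3]]'
python3 -m crank '[[[0,0,0],[0,0,0],1],[[0,0,0],[0,0,0],1],[[0,0,0],[0,0,0],1],[[0,0,0],[0,0,0],1],[[0,0,0],[0,0,0],1]]' 40
python3 -m crank '[[[0,0,0],[0,0,-2],1],[[0,0,0],[0,0,-4],1],[[0,0,0],[0,0,-4],1],[[0,0,0],[0,0,0],1],[[0,0,0],[0,0,0],1]]'
python3 go.py 0.4963 -0.1994 0.13 172.6
```

```text
time_s: 13.3
tcp_pos: [0.4613, -0.4665, 0.031]
eef_rot: [-179.9, 0.1, -176.3]
contact_force: [1.0, -0.3, 1.1]
gripper_width: 0.0308
gripper_force: 0.0
time_s: 13.8
tcp_pos: [0.4607, -0.4668, 0.0308]
eef_rot: [-180.0, 0.1, -176.4]
contact_force: [-0.2, 1.7, 6.7]
gripper_width: 0.0127
gripper_force: 40.0
time_s: 14.3
tcp_pos: [0.4606, -0.4668, 0.1309]
eef_rot: [-179.9, 0.1, -176.4]
contact_force: [-1.1, -0.4, -2.7]
gripper_width: 0.0129
gripper_force: 40.0
t 14.3 rot wz 11.01 then cm [-0.1  26.97  0.09] tilt [-1.7994e+02  1.3000e-01] F [-1.1 -0.4 -2.7] w 0.0129 gf 40.0 j [-28.  24. -11.  -0. -55. -58.]
```

```bash
python3 -m crank '[[[0,0,5.5],[0,0,0],1],[[0,0,5.5],[0,0,0],1],[[0,0,0],[-0.02,4.5,0],1],[[0,0,0],[-0.02,4.5,0],1],[[0,0,0],[-0.02,4.5,0],1],[[0,0,0],[-0.02,4.5,0],1],[[0,0,0],[-0.02,4.5,0],1],[[0,0,0],[-0.02,4.5,0],1]]' 
python3 -m crank '[[[0,0,0],[0,0,0],1],[[0,0,0],[0,0,3],1],[[0,0,0],[0,0,2],1],[[0,0,0],[0,0,0.9],1],[[0,0,0],[0,0,0],1],[[0,0,0],[0,0,0],1],[[0,0,0],[0,0,0],1]]'
python3 go.py 0.4963 -0.1992 0.061 172.6
```

```text
time_s: 15.1
tcp_pos: [0.495, -0.1972, 0.1283]
eef_rot: [180.0, -0.1, 172.6]
contact_force: [0.6, -0.0, -0.5]
gripper_width: 0.0126
gripper_force: 40.0
time_s: 15.8
tcp_pos: [0.4966, -0.1993, 0.0715]
eef_rot: [-180.0, 0.1, 172.6]
contact_force: [-0.2, 1.1, -0.3]
gripper_width: 0.0128
gripper_force: 40.0
t 15.8 rot wz 0.02 then cm [0.03 0.   1.05] tilt [-1.8e+02  7.0e-02] F [-0.2  1.1 -0.3] w 0.0128 gf 40.0 j [ -1.  18. -30.   0. -42. -97.]
```

```bash
python3 -m crank '[[[0,0,0],[0,0,0.5],1],[[0,0,0],[0,0,0.4],1],[[0,0,0],[0,0,0],1],[[0,0,0],[0,0,0],1]]'
python3 -m crank '[[[0,0,0],[0,0,0.2],1],[[0,0,0],[0,0,0],1],[[0,0,0],[0,0,0],1]]'
python3 -m crank '[[[0,0,0],[0,0,0],0.3],[[0,0,0],[0,0,0],0.3],[[0,0,0],[0,0,0],0.3],[[0,0,0],[0,0,-4],0.3],[[0,0,0],[0,0,-5],0.3],[[0,0,0],[0,0,-4],0.3]]' 
python3 -m crank '[[[0,0,-8.5],[0,0,0],0.3],[[0,0,-8.5],[0,0,0],0.3],[[0,0,-8.5],[0,0,0],0.3],[[0,0,-8.5],[0,0,0],0.3],[[0,0,-8.5],[0,0,0],0.3],[[0,0,-8.5],[0,0,0],0.3],[[0,0,-8.5],[0,0,0],0.3],[[0,0,-8.5],[0,0,0],0.3]]'
python3 -m crank '[[[0,0,-8.5],[0,0,0],0.3],[[0,0,-8.5],[0,0,0],0.3],[[0,0,-8.5],[0,0,0],0.3],[[0,0,-8.5],[0,0,0],0.3],[[0,0,-8.5],[0,0,0],0.3],[[0,0,-8.5],[0,0,0],0.3],[[0,0,-8.5],[0,0,0],0.3],[[0,0,-8.5],[0,0,0],0.3]]'
python3 -m crank '[[[0,0,-8.5],[0,0,0],0],[[0,0,-8.5],[0,0,0],0],[[0,0,-8.5],[0,0,0],0],[[0,0,-8.5],[0,0,0],0],[[0,0,-8.5],[0,0,0],0],[[0,0,-8.0],[0,0,0],0]]'
python3 go.py 0.53 0.12 0.16 -14.6
```

```text
time_s: 16.2
tcp_pos: [0.496, -0.199, 0.0617]
eef_rot: [-180.0, -0.0, 172.6]
contact_force: [0.2, -0.2, -1.4]
gripper_width: 0.0127
gripper_force: 40.0
time_s: 16.5
tcp_pos: [0.4964, -0.1994, 0.0605]
eef_rot: [-180.0, 0.0, 172.7]
contact_force: [-1.3, -1.8, 4.9]
gripper_width: 0.0129
gripper_force: 40.0
time_s: 17.1
tcp_pos: [0.4963, -0.199, 0.192]
eef_rot: [-180.0, 0.0, 172.7]
contact_force: [1.6, -0.4, 0.7]
gripper_width: 0.0307
gripper_force: 0.0
time_s: 17.9
tcp_pos: [0.496, -0.1988, 0.1896]
eef_rot: [180.0, 0.0, -119.0]
contact_force: [-0.7, 0.3, 0.3]
gripper_width: 0.031
gripper_force: 0.0
time_s: 18.7
tcp_pos: [0.496, -0.1988, 0.1896]
eef_rot: [180.0, 0.0, -51.0]
contact_force: [0.4, 0.5, -0.1]
gripper_width: 0.0308
gripper_force: 0.0
time_s: 19.3
tcp_pos: [0.496, -0.1988, 0.1896]
eef_rot: [-180.0, 0.0, -0.5]
contact_force: [0.6, 0.2, -0.0]
gripper_width: 0.0437
gripper_force: 0.0
t 19.3 rot wz 14.08 then cm [ -4.75 -31.71   2.96] tilt [-1.7999e+02  1.0000e-02] F [ 0.6  0.2 -0. ] w 0.0437 gf 0.0 j [ -1.  10. -22.  -0. -58.  90.]
```

```bash
python3 -m crank '[[[0,0,7],[0,0,0],0],[[0,0,7.1],[0,0,0],0],[[0,0,0],[-0.7,-4.5,0],0],[[0,0,0],[-0.7,-4.5,0],0],[[0,0,0],[-0.7,-4.5,0],0],[[0,0,0],[-0.7,-4.5,0],0],[[0,0,0],[-0.7,-4.5,0],0],[[0,0,0],[-0.7,-4.5,0],0]]' 
python3 -m crank '[[[0,0,0],[-0.6,-4.5,1],0],[[0,0,0],[0,0,2],0],[[0,0,0],[0,0,0],0],[[0,0,0],[0,0,0],0]]' 
python3 go.py 0.5293 0.1178 0.04 -14.6
python3 - <<'E'
from m import *
from plant import r
for n in("scene","top"):
    c=r.capture(n); np.savez(f"{n}2.npz",**c)
    cr=c["color"][:,:,::-1]
    cr=cr[200:310,230:470] if n=="top" else cr[170:320,180:500]
    cv2.imwrite(f"pics/{n}2.png",cv2.resize(cr,None,fx=2.5,fy=2.5,interpolation=cv2.INTER_CUBIC))
# plate corners in the first views
out={}
for n,R in(("top",(215,280,200,268)),("scene",(210,285,235,295))):
    c=dict(np.load(f"{n}0.npz")); im=up(c["color"]); hsv=cv2.cvtColor(im,cv2.COLOR_RGB2HSV); S,V=hsv[...,1],hsv[...,2]
    q=max(blobs(((V>165)&(S<60))&roi(im,*R),200,3000),key=cv2.contourArea); p=toPx(q[:,0])
    w=plane(c,p,0.004)[:,:2]
    e=np.array([np.cos(np.radians(-14.6)),np.sin(np.radians(-14.6))]);f=np.array([-e[1],e[0]])
    out[n]=(c,[p[np.argmax(w@(sa*e+sb*f))] for sa,sb in((1,1),(1,-1))])
    print(n,cv2.minAreaRect((w*1000).astype(np.float32)))
for i in(0,1): print("far corner",tri(out["top"][0],out["top"][1][i],out["scene"][0],out["scene"][1][i]).round(4))
E
```

```text
time_s: 20.1
tcp_pos: [0.5251, 0.0747, 0.1899]
eef_rot: [-180.0, -0.0, -15.0]
contact_force: [1.7, 0.5, 0.2]
gripper_width: 0.0437
gripper_force: 0.0
time_s: 20.5
tcp_pos: [0.5307, 0.1174, 0.1596]
eef_rot: [179.9, 0.1, -15.0]
contact_force: [-0.8, -0.9, 0.4]
gripper_width: 0.0439
gripper_force: 0.0
t 20.5 rot wz -0.35 then cm [-0.15 -0.   11.96] tilt [1.7993e+02 5.0000e-02] F [-0.8 -0.9  0.4] w 0.0439 gf 0.0 j [ 33.  13. -23.   0. -54.  42.]
top ((541.9415283203125, 114.52621459960938), (122.84691619873047, 172.8946533203125), 75.39977264404297)
scene ((542.8739624023438, 115.40655517578125), (125.78491973876953, 182.0205841064453), 75.6502685546875)
far corner [0.6396 0.1516 0.0056]
far corner [0.6092 0.0364 0.008 ]
```

View pics/top2.png

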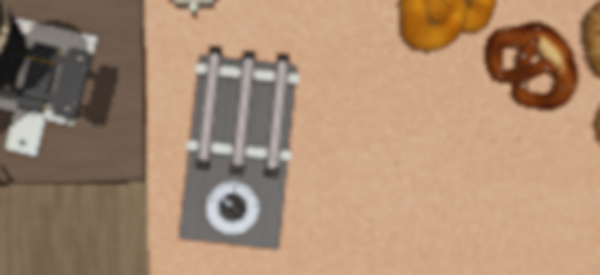

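View pics/scene2.png

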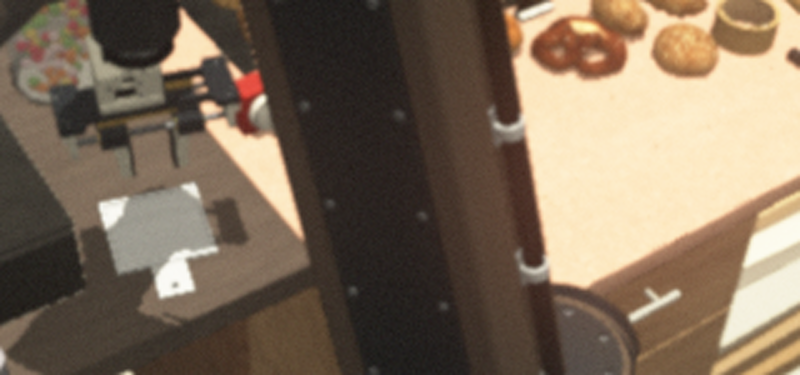

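```bash
python3 -m crank '[[[0,0,-0.35],[-0.15,0,4],0],[[0,0,0],[0,0,4],0],[[0,0,0],[0,0,3],0],[[0,0,0],[0,0,1],0],[[0,0,0],[0,0,0.7],0],[[0,0,0],[0,0,0],0],[[0,0,0],[0,0,0],0]]'
python3 -m crank '[[[0,0,0],[0,0,0.3],0],[[0,0,0],[0,0,0],0],[[0,0,0],[0,0,0],0]]'
python3 go.py 0.5293 0.1178 0.0285 -14.6
```

```text
time_s: 21.3
tcp_pos: [0.5306, 0.1185, 0.0342]
eef_rot: [-179.9, -0.1, -14.6]
contact_force: [-1.0, -0.5, 0.8]
gripper_width: 0.0442
gripper_force: 0.0
time_s: 21.6
tcp_pos: [0.5298, 0.1183, 0.0302]
eef_rot: [-180.0, -0.0, -14.6]
contact_force: [-0.1, 0.5, 0.0]
gripper_width: 0.0436
gripper_force: 0.0
t 21.6 rot wz -0.01 then cm [-0.04  0.06  0.17] tilt [-1.7996e+02 -3.0000e-02] F [-0.1  0.5  0. ] w 0.0436 gf 0.0 j [ 33.  22. -31.   0. -37.  42.]
```

```bash
python3 -m crank '[[[0,0,0],[0,0,0.1],0],[[0,0,0],[0,0,0],0],[[0,0,0],[0,0,0],0]]'
python3 -m crank '[[[0,0,0],[0,0,0.1],0],[[0,0,0],[0,0,0],0],[[0,0,0],[0,0,0],0]]'
```

```text
time_s: 21.9
tcp_pos: [0.5296, 0.1182, 0.0287]
eef_rot: [180.0, 0.0, -14.6]
contact_force: [0.9, -0.6, -0.4]
gripper_width: 0.044
gripper_force: 0.0
time_s: 22.2
tcp_pos: [0.5297, 0.1183, 0.028]
eef_rot: [-180.0, -0.0, -14.6]
contact_force: [-0.3, 0.4, 4.4]
gripper_width: 0.0438
gripper_force: 1.8
```

```bash
python3 -m crank '[[[0,0,0],[-0.5,0,0],0],[[0,0,0],[-0.5,0,0],0],[[0,0,-1.5],[-0.6,0,0],0],[[0,0,-1.5],[-0.6,0,0],0],[[0,0,-1.5],[-0.6,0,0],0],[[0,0,-1.5],[-0.6,0,0],0]]'
python3 -m crank '[[[0,0,-1.5],[-0.6,0,0],0],[[0,0,-1.5],[-0.6,0,0],0],[[0,0,-1.5],[-0.6,0,0],0],[[0,0,-1.5],[-0.6,0,0],0],[[0,0,-1.3],[-0.6,0,0],0],[[0,0,-1.3],[-0.6,0,0],0],[[0,0,0],[-0.6,0,0],0],[[0,0,0],[-0.6,0,0],0]]'
python3 -m crank '[[[0,0,0],[0,0,0],0],[[0,0,0],[0,0,0],0]]'
python3 - <<'E'
from m import *
from plant import r
for n in("scene","top"):
    c=r.capture(n); np.savez(f"{n}3.npz",**c)
cr=np.load("scene3.npz")["color"][200:350,150:330,::-1]
cv2.imwrite("pics/s3.png",cv2.resize(cr,None,fx=3,fy=3,interpolation=cv2.INTER_CUBIC))
E
```

```text
time_s: 22.8
tcp_pos: [0.4961, 0.1261, 0.0279]
eef_rot: [-180.0, -0.0, -8.5]
contact_force: [2.7, -1.0, 3.1]
gripper_width: 0.0441
gripper_force: 2.3
time_s: 23.6
tcp_pos: [0.4484, 0.1292, 0.0279]
eef_rot: [-180.0, -0.0, -0.0]
contact_force: [3.6, 0.3, 5.0]
gripper_width: 0.0441
gripper_force: 3.0
time_s: 23.8
tcp_pos: [0.4478, 0.129, 0.0279]
eef_rot: [-180.0, 0.0, -0.0]
contact_force: [-1.7, 3.4, 9.4]
gripper_width: 0.044
gripper_force: 5.3
```

View pics/s3.png

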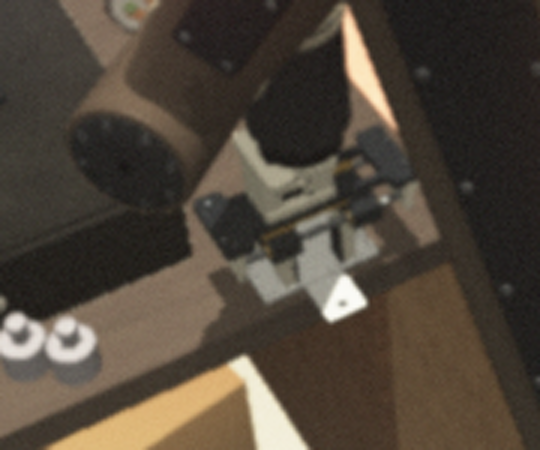

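```bash
python3 -m crank '[[[0,0,0],[-0.4,0,0],0],[[0,0,0],[-0.5,0,0],0],[[0,0,0],[0,0,0],0],[[0,0,0],[0.3,0,0],0],[[0,0,0],[0,0,-4],0],[[0,0,0],[2,0,-5],0],[[0,0,0],[5,0,-4],-0.4],[[0,0,0],[5,0,0],-0.4]]'
python3 -m crank '[[[0,0,0],[0,0,0],-0.4],[[0,0,0],[0,0,0],-0.4]]'
python3 - <<'E'
from m import *
from plant import r
for n in("scene","top"):
    c=r.capture(n); np.savez(f"{n}4.npz",**c)
    cr=c["color"][:,:,::-1]; cr=cr[215:275,215:280] if n=="top" else cr[220:340,150:310]
    cv2.imwrite(f"pics/{n}4.png",cv2.resize(cr,(640,580) if n=="top" else (640,480),interpolation=cv2.INTER_CUBIC))
    im=up(c["color"]); hsv=cv2.cvtColor(im,cv2.COLOR_RGB2HSV); S,V=hsv[...,1].astype(int),hsv[...,2].astype(int)
    R=(215,280,225,290) if n=="top" else(220,290,260,330)
    for q in blobs((V>120)&(S<50)&roi(im,*R),40,3000):
        w=plane(c,toPx(q[:,0]),.003)[:,:2]*1000; print(n,cv2.minAreaRect(w.astype(np.float32)),w.min(0),w.max(0))
E
```

```text
time_s: 24.7
tcp_pos: [0.5513, 0.1297, 0.1503]
eef_rot: [-179.8, -0.3, 0.1]
contact_force: [1.5, 2.0, 0.4]
gripper_width: 0.0548
gripper_force: 0.0
time_s: 24.9
tcp_pos: [0.5488, 0.128, 0.1434]
eef_rot: [179.9, 0.3, -0.1]
contact_force: [-0.3, 0.1, -0.6]
gripper_width: 0.061
gripper_force: 0.0
scene ((364.4739685058594, 239.98435974121094), (46.851646423339844, 15.47033405303955), 1.863792061805725) [341.25720495 232.43979366] [388.02891274 248.23896368]
scene ((459.50482177734375, 127.90969848632812), (174.65965270996094, 126.67164611816406), 0.14764565229415894) [372.17353305  64.51269302] [546.76502362 191.31345715]
top ((456.9485778808594, 127.43754577636719), (167.44850158691406, 127.0901107788086), 0.21191959083080292) [373.24128601  63.87027629] [540.83349207 191.07758283]
```

View pics/scene4.png

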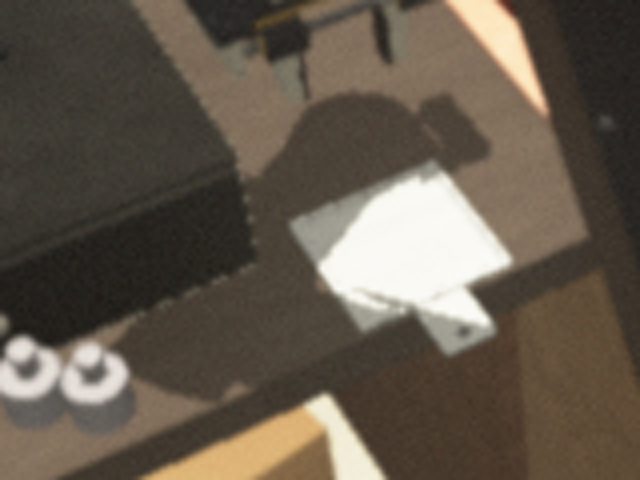

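```bash
python3 -m crank '[[[0,0,0],[-4,0,0],-0.4],[[0,0,0],[-4,0,0],-0.4],[[0,0,0],[-4,0,0],-0.4],[[0,0,0],[-3.3,0,0],-0.4],[[0,0,0],[0,0,0],-0.4],[[0,0,0],[0,0,0],-0.4],[[0,0,0],[0,0,0],-0.4]]'
python3 go.py 0.396 0.1276 0.0075 0
```

```text
time_s: 25.7
tcp_pos: [0.3973, 0.1291, 0.1456]
eef_rot: [-180.0, -0.0, 0.0]
contact_force: [0.9, 0.1, -0.2]
gripper_width: 0.0616
gripper_force: 0.0
t 25.7 rot wz 0.03 then cm [-0.13  0.15 13.81] tilt [-1.7998e+02 -2.0000e-02] F [ 0.9  0.1 -0.2] w 0.0616 gf 0.0 j [ 45.   2. -39.   0. -49.  45.]
```

```bash
python3 -m crank '[[[0,0,0],[-0.15,0.15,4],-0.4],[[0,0,0],[0,0,4],-0.4],[[0,0,0],[0,0,2.5],-0.4],[[0,0,0],[0,0,2],-0.4],[[0,0,0],[0,0,1.3],-0.4],[[0,0,0],[0,0,0],-0.4],[[0,0,0],[0,0,0],-0.4],[[0,0,0],[0,0,0],-0.4]]'
python3 go.py 0.396 0.1276 0.0075 0
```

```text
time_s: 26.5
tcp_pos: [0.3964, 0.1277, 0.0079]
eef_rot: [-180.0, -0.0, -0.0]
contact_force: [-0.0, 0.1, 0.1]
gripper_width: 0.0612
gripper_force: 0.0
t 26.5 rot wz -0.03 then cm [-0.04  0.01  0.04] tilt [-1.7997e+02 -4.0000e-02] F [-0.   0.1  0.1] w 0.0612 gf 0.0 j [ 45.  16. -48.   0. -26.  45.]
```

```bash
python3 -m crank '[[[0,0,0],[0,0,0],1],[[0,0,0],[0,0,0],1],[[0,0,0],[0,0,0],1],[[0,0,0],[0,0,0],1],[[0,0,0],[0,0,0],1]]' 60
python3 -m crank '[[[0,0,0],[0,0,-1],1],[[0,0,0],[0,0,-2],1],[[0,0,0],[0,0,-3],1],[[0,0,0],[0,0,-3],1],[[0,0,0],[0,0,-3],1],[[0,0,0],[0,0,0],1],[[0,0,0],[0,0,0],1],[[0,0,0],[0,0,0],1]]'
python3 - <<'E'
from m import *
from plant import r
c=r.capture("scene"); np.savez(f"scene5.npz",**c); t=r.capture("top"); np.savez(f"top5.npz",**t)
cv2.imwrite(f"pics/s5.png",cv2.resize(c["color"][190:340,150:350,::-1],None,fx=3,fy=3,interpolation=cv2.INTER_CUBIC))
E
python3 go.py 0.396 0.1276 0.13 0
```

```text
time_s: 27.0
tcp_pos: [0.3959, 0.1276, 0.0077]
eef_rot: [-180.0, -0.0, -0.0]
contact_force: [0.5, 0.2, 2.6]
gripper_width: 0.038
gripper_force: 60.0
time_s: 27.8
tcp_pos: [0.395, 0.1268, 0.1265]
eef_rot: [179.9, 0.1, -0.0]
contact_force: [0.3, 0.1, -1.6]
gripper_width: 0.0379
gripper_force: 60.0
t 27.9 rot wz -0.03 then cm [ 0.09 -0.07 -0.37] tilt [1.7991e+02 1.1000e-01] F [ 0.7 -0.2 -1. ] w 0.0378 gf 60.0 j [ 45.   3. -40.  -0. -46.  45.]
```

View pics/s5.png

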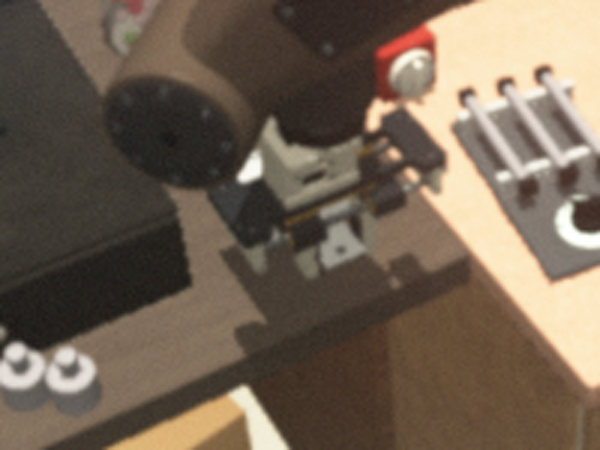

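Run:
```python
from m import *
for n in("top5","scene5"):
    c=dict(np.load(n+".npz")); P=cloud(c).reshape(-1,3); C=c["color"].reshape(-1,3).astype(int)
    k=(P[:,0]>.435)&(P[:,0]<.56)&(P[:,1]>.06)&(P[:,1]<.2)&(P[:,2]>.06)&(P[:,2]<.155)&(C.max(1)-C.min(1)<30)&(C.max(1)>90)
    Q=P[k]; A=np.c_[Q[:,0]-.395,Q[:,1]-.128,np.ones(len(Q))]
    if len(Q)>20:
        for _ in range(4):
            s=np.linalg.lstsq(A,Q[:,2],rcond=None)[0]; e=abs(Q[:,2]-A@s); m=e<.008; Q,A=Q[m],A[m]
        print(n,len(Q),s.round(4),Q.min(0).round(3),Q.max(0).round(3))
    # bars / saddle height bands
    o=np.array([.502,-.1557]);y=np.radians(-7.4);L=(P[:,:2]-o)@np.array([[np.cos(y),-np.sin(y)],[np.sin(y),np.cos(y)]])
    for yy in(.044,0,-.044):
        print(yy,[(int(x*1e3),np.round(np.percentile(P[(abs(L[:,0]-x)<.015)&(abs(L[:,1]-yy)<.006)&(P[:,2]<.1),2],[50,90]),4).tolist()) for x in(-.035,0,.03)])
```

```text
top5 1106 [-0.034  -0.0068  0.1203] [0.435 0.069 0.109] [0.542 0.186 0.127]
0.044 [(-35, [0.044, 0.0472]), (0, [0.0452, 0.0488]), (30, [0.0437, 0.0472])]
0 [(-35, [0.0434, 0.0485]), (0, [0.0447, 0.0491]), (30, [0.0446, 0.0487])]
-0.044 [(-35, [0.045, 0.0476]), (0, [0.0429, 0.0492]), (30, [0.0432, 0.0476])]
scene5 61 [-0.0367  0.0336  0.121 ] [0.435 0.091 0.113] [0.546 0.167 0.122]
0.044 [(-35, [0.0449, 0.0483]), (0, [0.0406, 0.0481]), (30, [0.0281, 0.0466])]
0 [(-35, [0.0437, 0.0482]), (0, [0.0411, 0.0485]), (30, [0.0313, 0.0472])]
-0.044 [(-35, [0.045, 0.0481]), (0, [0.0393, 0.0481]), (30, [0.0394, 0.0474])]
```

```bash
python3 -m crank '[[[0,0,3],[0,0,0],1],[[0,0,5],[0,0,0],1],[[0,0,6],[0,0,0],1],[[0,0,6],[0,0,0],1],[[0,0,6],[0,0,0],1],[[0,0,6],[0,0,0],1],[[0,0,6],[0,0,0],1],[[0,0,6],[0,0,0],1]]'
python3 -m crank '[[[0,0,6],[0,0,0],1],[[0,0,6],[0,0,0],1],[[0,0,6],[0,0,0],1],[[0,0,6],[0,0,0],1],[[0,0,6],[0,0,0],1],[[0,0,6],[0,0,0],1],[[0,0,6],[0,0,0],1],[[0,0,6],[0,0,0],1]]'
python3 -m crank '[[[0,0,3.4],[0,0,0],1],[[0,0,2],[0,0,0],1],[[0,0,0],[0,0,0],1],[[0,0,0],[0,0,0],1]]'
python3 go.py 0.5133 -0.0684 0.12 -97.4
```

```text
time_s: 28.7
tcp_pos: [0.3954, 0.127, 0.1264]
eef_rot: [179.9, 0.0, -44.3]
contact_force: [-0.8, -1.1, -1.1]
gripper_width: 0.0376
gripper_force: 60.0
time_s: 29.5
tcp_pos: [0.3954, 0.1271, 0.1265]
eef_rot: [179.9, -0.1, -92.3]
contact_force: [0.0, -0.8, -1.9]
gripper_width: 0.038
gripper_force: 60.0
time_s: 29.9
tcp_pos: [0.3956, 0.1272, 0.1268]
eef_rot: [180.0, -0.1, -97.4]
contact_force: [0.1, -0.6, -1.7]
gripper_width: 0.0378
gripper_force: 60.0
t 29.9 rot wz 0.05 then cm [ 17.88 -14.19   0.68] tilt [ 1.7995e+02 -6.0000e-02] F [ 0.1 -0.6 -1.7] w 0.0378 gf 60.0 j [ 45.   3. -40.  -0. -46. -53.]
```

```bash
python3 -m crank '[[[0,0,0],[1.2,-1,0],1],[[0,0,0],[2.8,-2.2,0],1],[[0,0,0],[2.8,-2.2,0],1],[[0,0,0],[2.8,-2.2,0],1],[[0,0,0],[2.8,-2.2,0],1],[[0,0,0],[2.8,-2.2,0],1],[[0,0,0],[2.1,-1.7,0],1],[[0,0,0],[0.6,-0.5,0],1]]'
python3 -m crank '[[[0,0,0],[0,0,2],1],[[0,0,0],[0,0,1],1],[[0,0,0],[0,0,0],1],[[0,0,0],[0,0,0],1],[[0,0,0],[0,0,0],1]]'
python3 - <<'E'
from m import *
from plant import r
for n in("scene","top"):
    c=r.capture(n); np.savez(f"{n}6.npz",**c)
    if n=="top": cv2.imwrite(f"pics/t6.png",cv2.resize(c["color"][190:310,260:400,::-1],None,fx=4.5,fy=4.5,interpolation=cv2.INTER_CUBIC))
E
python3 go.py 0.5133 -0.0684 0.0535 -97.4
```

```text
time_s: 30.7
tcp_pos: [0.5144, -0.0705, 0.1267]
eef_rot: [180.0, -0.0, -97.5]
contact_force: [0.0, 0.1, -1.1]
gripper_width: 0.038
gripper_force: 60.0
time_s: 31.2
tcp_pos: [0.5138, -0.068, 0.0981]
eef_rot: [-179.9, 0.0, -97.4]
contact_force: [-0.3, -0.8, -1.4]
gripper_width: 0.0381
gripper_force: 60.0
t 31.3 rot wz 0.03 then cm [0.04 0.05 4.46] tilt [-1.7993e+02  2.0000e-02] F [ 0.2  1.  -0.8] w 0.0381 gf 60.0 j [ 14.  15. -30.   0. -45. -22.]
```

View pics/t6.png

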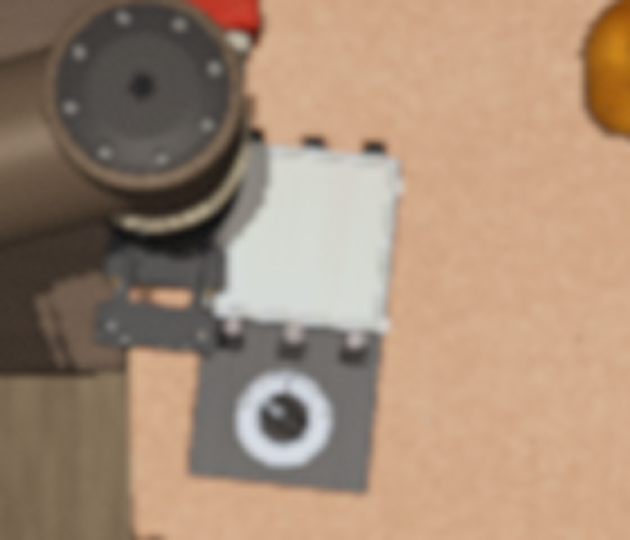

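```bash
python3 - <<'E'
from m import *
c=dict(np.load("top0.npz")); P=cloud(c); C=c["color"].astype(int)
k=(C[...,0]>150)&(C[...,1]<90)&(C[...,2]<90); k[:185]=0;k[205:]=0;k[:,:290]=0;k[:,325:]=0
print("timer",np.nanmin(P[k],0),np.nanmax(P[k],0))
Q=P[185:212,296:320].reshape(-1,3);Q=Q[Q[:,2]>.015];print(Q.min(0),Q.max(0))
E
python3 -m crank '[[[0,0,0],[0,0,1.5],1],[[0,0,0],[0,0,1],1],[[0,0,0],[0,0,0.6],1],[[0,0,0],[0,0,0.4],1],[[0,0,0],[0,0,0],1],[[0,0,0],[0,0,0],1]]'
python3 go.py 0.5133 -0.0684 0.0535 -97.4
```

```text
timer [ 0.65342275 -0.12801885  0.05993419] [ 0.68841443 -0.06398649  0.07784285]
[ 0.63021084 -0.12851949  0.01554453] [ 0.6918058  -0.06003411  0.07784285]
time_s: 31.9
tcp_pos: [0.5137, -0.0684, 0.0626]
eef_rot: [-180.0, -0.0, -97.4]
contact_force: [0.3, 0.8, -1.9]
gripper_width: 0.0377
gripper_force: 60.0
t 31.9 rot wz -0.01 then cm [0.   0.04 0.91] tilt [-179.99   -0.  ] F [ 0.3  0.8 -1.9] w 0.0377 gf 60.0 j [ 14.  18. -32.   0. -40. -22.]
```

```bash
python3 -m crank '[[[0,0,0],[0,0.04,0.3],1],[[0,0,0],[0,0,0.2],1],[[0,0,0],[0,0,0],1],[[0,0,0],[0,0,0],1]]'
python3 -m crank '[[[0,0,0],[0,0,0.2],1],[[0,0,0],[0,0,0],1],[[0,0,0],[0,0,0],1]]'
python3 -m crank '[[[0,0,0],[0,0,0.15],1],[[0,0,0],[0,0,0],1],[[0,0,0],[0,0,0],1]]'
```

```text
time_s: 32.3
tcp_pos: [0.5131, -0.0684, 0.0575]
eef_rot: [-180.0, 0.0, -97.4]
contact_force: [0.4, -0.3, -1.0]
gripper_width: 0.0379
gripper_force: 60.0
time_s: 32.6
tcp_pos: [0.5131, -0.0684, 0.0554]
eef_rot: [180.0, -0.0, -97.4]
contact_force: [-0.0, -0.3, -0.3]
gripper_width: 0.038
gripper_force: 60.0
time_s: 32.9
tcp_pos: [0.5132, -0.0684, 0.054]
eef_rot: [-180.0, 0.0, -97.4]
contact_force: [-0.2, 0.3, 1.2]
gripper_width: 0.0375
gripper_force: 60.0
```

Contact just beginning at the expected height; release gently, rise, and back off for a look.

```bash
python3 -m crank '[[[0,0,0],[0,0,0.05],0.1],[[0,0,0],[0,0,0],-0.2],[[0,0,0],[0,0,0],-0.2],[[0,0,0],[0,0,0],-0.2],[[0,0,0],[0,0,-3],-0.2],[[0,0,0],[0,0,-5],-0.2],[[0,0,0],[0,0,-3],-0.2]]'
python3 -m crank '[[[0,0,0],[-4.5,0,0],-0.2],[[0,0,0],[-4.5,0,0],-0.2],[[0,0,0],[-4.5,0,0],-0.2],[[0,0,0],[-4.5,0,0],-0.2],[[0,0,0],[0,0,0],-0.2],[[0,0,0],[0,0,0],-0.2]]'
cat > look.py <<'E'
import sys
from m import *
from plant import r
c=r.capture("top"); np.savez("look.npz",**c)
cv2.imwrite(sys.argv[1],cv2.resize(c["color"][205:305,290:370,::-1],None,fx=6,fy=6,interpolation=cv2.INTER_CUBIC))
im=up(c["color"]); hsv=cv2.cvtColor(im,cv2.COLOR_RGB2HSV); S,V=hsv[...,1].astype(int),hsv[...,2].astype(int)
for q in blobs((V>165)&(S<45)&roi(im,285,365,210,268),300,4000):
    w=plane(c,toPx(q[:,0]),.050)[:,:2]*1000; print("plate",cv2.minAreaRect(w.astype(np.float32)))
    b=cv2.boxPoints(cv2.minAreaRect(w.astype(np.float32)));print(b.round(1).tolist())
P=cloud(c).reshape(-1,3);o=np.array([.502,-.1557]);y=np.radians(-7.4);L=(P[:,:2]-o)@np.array([[np.cos(y),-np.sin(y)],[np.sin(y),np.cos(y)]])
k=(abs(L)<.053).all(1)&(P[:,2]<.065)&(P[:,2]>.03); print("plane fit slope x,y & z",np.linalg.lstsq(np.c_[L[k],np.ones(k.sum())],P[k,2],rcond=None)[0].round(4))
E
python3 look.py pics/l1.png
```

```text
time_s: 33.6
tcp_pos: [0.5139, -0.0684, 0.1664]
eef_rot: [-179.9, 0.0, -97.4]
contact_force: [1.0, 1.2, -0.4]
gripper_width: 0.0529
gripper_force: 0.0
time_s: 34.2
tcp_pos: [0.536, 0.1111, 0.1631]
eef_rot: [180.0, -0.0, -97.3]
contact_force: [0.6, -0.1, -0.7]
gripper_width: 0.0523
gripper_force: 0.0
plate ((503.8536682128906, -133.57562255859375), (177.30628967285156, 131.49307250976562), 82.34403228759766)
[[426.8999938964844, -212.6999969482422], [557.2000122070312, -230.1999969482422], [580.7999877929688, -54.5], [450.5, -37.0]]
plane fit slope x,y & z [-0.0054 -0.0024  0.0484]
```

View pics/l1.png

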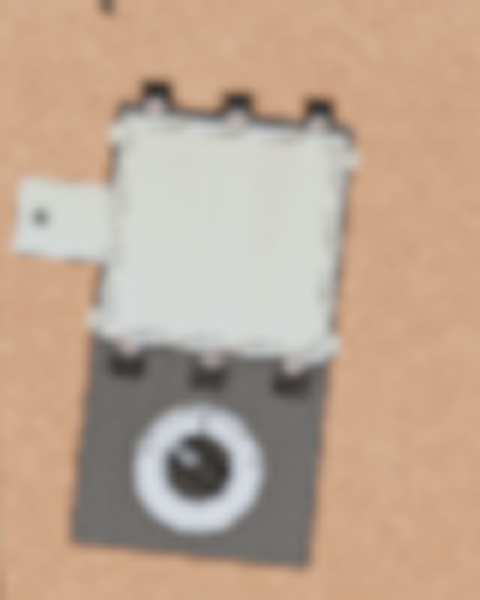

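```bash
python3 - <<'E'
from m import *
from plant import r
o=np.array([.502,-.1557]);y=np.radians(-7.4);Rm=np.array([[np.cos(y),-np.sin(y)],[np.sin(y),np.cos(y)]])
g=np.arange(-30,30,.125)/1000
# up=+x scale, left=+y scale
X=-g[:,None]+0*g[None];Y=-g[None]+0*g[:,None]
tiles=[]
for n in("top","scene"):
    c=r.capture(n); np.savez(f"{n}7.npz",**c)
    L=np.stack([X.ravel()-.122,Y.ravel()],1)@Rm.T+o
    for z in(.0485,):
        uv=proj(c,np.c_[L,np.full(len(L),z)]).astype(np.float32).reshape(480,480,2)
        t=cv2.remap(c["color"],uv[...,0],uv[...,1],cv2.INTER_CUBIC)[:,:,::-1]
        tiles.append(cv2.resize(t,(400,400)))
cv2.imwrite("pics/knob.png",np.hstack(tiles))
c=dict(np.load("look.npz"))
w=plane(c,[(290+15/6-.5,205+217/6-.5)],.0475)[0]; print("tip scale xy",((w[:2]-o)@Rm).round(4))
E
python3 go.py 0.381 -0.1401 0.11 -137
```

```text
tip scale xy [-0.0025  0.1111]
t 34.35 rot wz 39.54 then cm [28.34 -7.66  5.33] tilt [ 1.7998e+02 -2.0000e-02] F [-0.4 -0.8  0.2] w 0.0528 gf 0.0 j [ 32.  13. -22.  -0. -55. -40.]
```

View pics/knob.png

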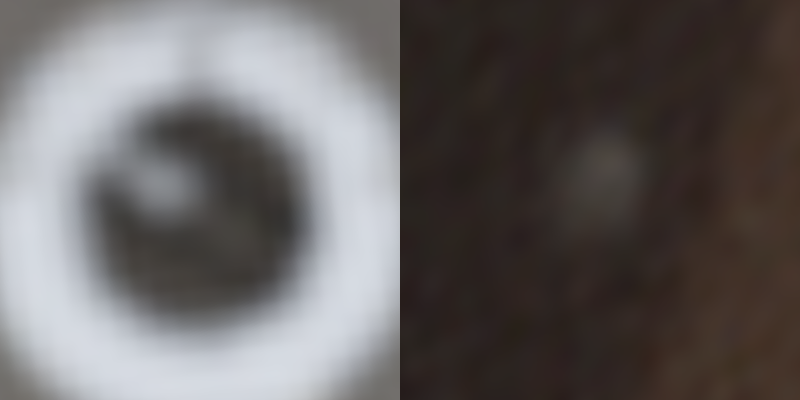

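```bash
python3 -m crank '[[[0,0,8.25],[0,0,0],0.4],[[0,0,8.25],[0,0,0],0.4],[[0,0,8.25],[0,0,0],0.4],[[0,0,8.25],[0,0,0],0.4]]' 20
python3 go.py 0.381 -0.1401 0.11 -130.4
```

```text
time_s: 34.75
tcp_pos: [0.5362, 0.1087, 0.1635]
eef_rot: [180.0, -0.0, -130.9]
contact_force: [0.7, -0.1, 0.0]
gripper_width: 0.0284
gripper_force: 0.0
t 34.75 rot wz -0.47 then cm [29.01 -4.31  5.35] tilt [180.  -0.] F [ 0.7 -0.1  0. ] w 0.0284 gf 0.0 j [ 32.  13. -22.  -0. -55. -73.]
```

```bash
python3 -m crank '[[[0,0,0],[4.14,-0.62,0],0.4],[[0,0,0],[4.14,-0.62,0],0.4],[[0,0,0],[4.14,-0.62,0],0.4],[[0,0,0],[4.14,-0.62,0],0.4],[[0,0,0],[4.14,-0.62,0],0.4],[[0,0,0],[4.14,-0.62,0],0.4],[[0,0,0],[4.14,-0.62,0],0.4],[[0,0,0],[0,0,2],0.4]]'
python3 -m crank '[[[0,0,0],[0,0,2],0.4],[[0,0,0],[0,0,0],0.4],[[0,0,0],[0,0,0],0.4],[[0,0,0],[0,0,0],0.4]]'
python3 go.py 0.381 -0.1401 0.051 -130.4
```

```text
time_s: 35.55
tcp_pos: [0.3796, -0.1421, 0.145]
eef_rot: [-179.8, 0.2, -130.7]
contact_force: [1.5, 0.5, -0.5]
gripper_width: 0.0265
gripper_force: 0.0
time_s: 35.95
tcp_pos: [0.382, -0.1388, 0.1243]
eef_rot: [-179.9, 0.0, -130.4]
contact_force: [0.6, -0.4, -0.4]
gripper_width: 0.0265
gripper_force: 0.0
t 35.95 rot wz -0.02 then cm [ 0.16 -0.01  7.33] tilt [-1.7995e+02  4.0000e-02] F [ 0.6 -0.4 -0.4] w 0.0265 gf 0.0 j [  8.   2. -42.   0. -46. -49.]
```

```bash
python3 -m crank '[[[0,0,0],[0.15,0,2.5],0.4],[[0,0,0],[0,0,2],0.4],[[0,0,0],[0,0,1.3],0.4],[[0,0,0],[0,0,0.7],0.4],[[0,0,0],[0,0,0.4],0.4],[[0,0,0],[0,0,0.4],0.4],[[0,0,0],[0,0,0],0.4],[[0,0,0],[0,0,0],0.4]]'
python3 -m crank '[[[0,0,0],[0,0,0],0.6],[[0,0,0],[0,0,0],0.8],[[0,0,0],[0,0,0],1],[[0,0,0],[0,0,0],1],[[0,0,0],[0,0,0],1]]' 15
python3 go.py 0.381 -0.1401 0.051 172.6
```

```text
time_s: 36.75
tcp_pos: [0.3808, -0.1398, 0.0508]
eef_rot: [-180.0, 0.0, -130.4]
contact_force: [0.2, 0.4, 0.0]
gripper_width: 0.0263
gripper_force: 0.0
time_s: 37.25
tcp_pos: [0.3812, -0.1402, 0.0508]
eef_rot: [-179.9, 0.0, -130.4]
contact_force: [1.0, -6.0, -0.8]
gripper_width: 0.0119
gripper_force: 15.0
t 37.25 rot wz 57.01 then cm [ 0.02  0.01 -0.02] tilt [-1.7993e+02  2.0000e-02] F [ 1.  -6.  -0.8] w 0.0119 gf 15.0 j [  8.  10. -47.   0. -33. -48.]
```

```bash
python3 -m crank '[[[0,0,4],[0,0,0],1],[[0,0,8],[0,0,0],1],[[0,0,8],[0,0,0],1],[[0,0,8],[0,0,0],1],[[0,0,8],[0,0,0],1],[[0,0,8],[0,0,0],1],[[0,0,8],[0,0,0],1],[[0,0,5.1],[0,0,0],1]]'
python3 -m crank '[[[0,0,0],[0,0,0],1],[[0,0,0],[0,0,0],1],[[0,0,0],[0,0,0],1]]'
python3 go.py 0.381 -0.1401 0.051 172.5
```

```text
time_s: 38.05
tcp_pos: [0.381, -0.1399, 0.0508]
eef_rot: [-180.0, 0.1, 172.2]
contact_force: [1.2, -1.5, 1.6]
gripper_width: 0.0119
gripper_force: 15.0
time_s: 38.35
tcp_pos: [0.381, -0.1399, 0.0507]
eef_rot: [-180.0, 0.1, 172.6]
contact_force: [0.6, -3.1, 4.5]
gripper_width: 0.0116
gripper_force: 15.0
t 38.35 rot wz 0.12 then cm [ 0.   -0.02 -0.03] tilt [-1.8e+02  6.0e-02] F [ 0.6 -3.1  4.5] w 0.0116 gf 15.0 j [   8.   10.  -47.    0.  -33. -105.]
```

```bash
python3 -m crank '[[[0,0,0],[0,0,0],0.4],[[0,0,0],[0,0,0],0.4],[[0,0,0],[0,0,-3],0.4],[[0,0,0],[0,0,-4],0.3],[[0,0,0],[0,0,-5],0.3],[[0,0,-7.4],[0,0,-2],0.3],[[0,0,0],[-2,4.5,0],0.3],[[0,0,0],[-2,4.5,0],0.3]]'
python3 -m crank '[[[0,0,0],[-1,4.8,0],0.3],[[0,0,0],[-1,4.8,0],0.3],[[0,0,0],[0,4.9,0],0.3],[[0,0,0],[0,4.9,0],0.3],[[0,0,0],[0,4.9,0],0.3],[[0,0,0],[0,0,0],0.3],[[0,0,0],[0,0,0],0.3]]'
cat > look2.py <<'E'
from m import *
from plant import r
import sys
o=np.array([.502,-.1557]);y=np.radians(-7.4);Rm=np.array([[np.cos(y),-np.sin(y)],[np.sin(y),np.cos(y)]])
g=np.arange(-30,30,.125)/1000;X=-g[:,None]+0*g[None];Y=-g[None]+0*g[:,None]
t=r.capture("top");s=r.capture("scene");np.savez("topL.npz",**t);np.savez("sceneL.npz",**s)
L=np.stack([X.ravel()-.122,Y.ravel()],1)@Rm.T+o
uv=proj(t,np.c_[L,np.full(len(L),.0485)]).astype(np.float32).reshape(480,480,2)
k=cv2.remap(t["color"],uv[...,0],uv[...,1],cv2.INTER_CUBIC)[:,:,::-1]
cv2.imwrite(sys.argv[1],np.hstack([cv2.resize(k,(400,400)),cv2.resize(s["color"][230:330,150:250,::-1] if len(sys.argv)<3 else t["color"][205:270,290:355,::-1],(400,400),interpolation=cv2.INTER_CUBIC)]))
# weights in both views: bright blobs
for n,c,R,zc in(("top",t,(120,215,235,285),.036),("scene",s,(125,215,280,335),.036)):
    im=up(c["color"]); hsv=cv2.cvtColor(im,cv2.COLOR_RGB2HSV); S,V=hsv[...,1].astype(int),hsv[...,2].astype(int)
    for q in blobs((V>120)&(S<45)&roi(im,*R),20,500):
        (u,v),rad=cv2.minEnclosingCircle(q);ctr=toPx((u,v)); print(n,ctr.round(1),round(rad/K,1),plane(c,[ctr],zc)[0].round(4))
P=cloud(t).reshape(-1,3); k=(P[:,0]<.505)&(P[:,0]>.42)&(P[:,1]>.25)&(P[:,1]<.5)&(P[:,2]>.045)&(P[:,2]<.07); print("knob-top pts",P[k].round(3).tolist()[:20])
E
python3 look2.py pics/k2.png; python3 go.py 0.4785 0.3415 0.16 180
```

```text
time_s: 39.15
tcp_pos: [0.4207, -0.0494, 0.1914]
eef_rot: [179.9, 0.1, 179.7]
contact_force: [0.9, -0.5, 0.4]
gripper_width: 0.0307
gripper_force: 0.0
time_s: 39.85
tcp_pos: [0.4404, 0.194, 0.1897]
eef_rot: [-179.9, -0.1, -180.0]
contact_force: [-0.2, -0.7, -0.6]
gripper_width: 0.0304
gripper_force: 0.0
top [206.6 264.5] 7.8 [0.4444 0.2295 0.036 ]
scene [164.7 313.5] 17.0 [0.4677 0.3855 0.036 ]
knob-top pts []
t 39.95 rot wz -0.11 then cm [-3.79 14.91  3.  ] tilt [-1.7996e+02 -6.0000e-02] F [ 0.1 -0.2  0.5] w 0.0303 gf 0.0 j [  47.    5.  -28.   -0.  -57. -137.]
```

View pics/k2.png

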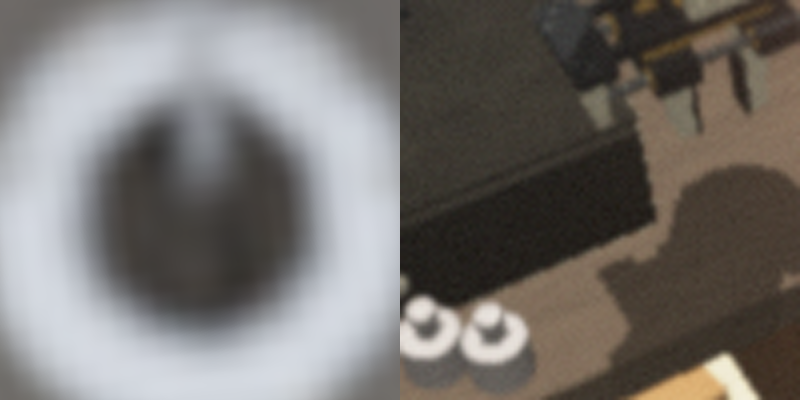

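Run:
```python
from m import *
W=np.array([[.4821,.4008],[.4830,.3415]])
for n in("scene0","sceneL"):
    c=dict(np.load(n+".npz")); im=up(c["color"]); g=cv2.GaussianBlur(cv2.cvtColor(im,cv2.COLOR_RGB2GRAY),(5,5),0)
    ring=proj(c,np.c_[W,[.036,.036]]);top=proj(c,np.c_[W,[.06,.06]]);print(n,"pred ring",ring.round(1).tolist(),"pred top",top.round(1).tolist())
    h=cv2.HoughCircles(g[270*K:335*K,130*K:200*K],cv2.HOUGH_GRADIENT,1,12,param1=80,param2=12,minRadius=10,maxRadius=40)
    hsv=cv2.cvtColor(im,cv2.COLOR_RGB2HSV); S,V=hsv[...,1].astype(int),hsv[...,2].astype(int)
    for T in(150,170,190):
        for q in blobs((V>T)&(S<45)&roi(im,135,210,280,335),8,600):
            R=cv2.minAreaRect(toPx(q[:,0]).astype(np.float32)); print(T,R)
t=dict(np.load("top0.npz"));s=dict(np.load("scene0.npz"))
P=cloud(t)[240:270,140:190].reshape(-1,3);P=P[np.isfinite(P[:,0])&(P[:,2]>.015)]
for w in W:
    q=P[np.hypot(*(P[:,:2]-w).T)<.03]; print("heights",np.percentile(q[:,2],[30,60,95]).round(4))
```

```text
scene0 pred ring [[157.3, 312.3], [178.1, 303.1]] pred top [[155.5, 306.4], [176.5, 297.2]]
150 ((156.48922729492188, 312.74981689453125), (14.965935707092285, 15.206855773925781), 27.552812576293945)
150 ((177.52499389648438, 303.45001220703125), (14.646245002746582, 14.758047103881836), 26.56505012512207)
170 ((156.40159606933594, 312.6988525390625), (14.310807228088379, 14.532611846923828), 27.47443199157715)
170 ((177.6351776123047, 304.1982727050781), (10.513651847839355, 16.845401763916016), 76.37300109863281)
170 ((175.75, 297.8749694824219), (5.187831878662109, 6.731319427490234), 59.03623962402344)
190 ((156.76983642578125, 313.6252746582031), (10.050259590148926, 15.985054969787598), 72.47443389892578)
190 ((154.62501525878906, 307.0000305175781), (4.772970199584961, 5.833630084991455), 45.0)
190 ((177.7366485595703, 304.3380432128906), (9.744953155517578, 15.980679512023926), 74.87599182128906)
190 ((175.875, 297.875), (4.5, 6.0), 90.0)
sceneL pred ring [[157.3, 312.3], [178.1, 303.1]] pred top [[155.5, 306.4], [176.5, 297.2]]
150 ((164.83038330078125, 312.3385314941406), (33.69847869873047, 15.590630531311035), 2.7702157497406006)
170 ((164.92176818847656, 312.3304443359375), (32.96696853637695, 15.107996940612793), 2.563770055770874)
190 ((173.35427856445312, 314.6007995605469), (10.356078147888184, 16.023099899291992), 73.44293212890625)
190 ((156.75848388671875, 313.5893859863281), (9.974976539611816, 16.135622024536133), 72.47443389892578)
190 ((171.375, 308.125), (5.0, 6.5), 90.0)
190 ((154.62501525878906, 307.0000305175781), (4.772970199584961, 5.833630084991455), 45.0)
heights [0.0323 0.0369 0.0609]
heights [0.0331 0.0364 0.0606]
```

```bash
python3 - <<'E'
from m import *
s=dict(np.load("scene0.npz"))
a=plane(s,[(175.875,297.875),(171.375,308.125)],.06);b=plane(s,[(177.737,304.338),(173.354,314.601)],.036)
print(np.array([.4830,.3415])+a[1,:2]-a[0,:2],np.array([.4830,.3415])+b[1,:2]-b[0,:2])
E
python3 go.py 0.461 0.351 0.16 180
```

```text
[0.45577416 0.36471257] [0.45570519 0.3646527 ]
t 39.95 rot wz -0.11 then cm [-2.04 15.86  3.  ] tilt [-1.7996e+02 -6.0000e-02] F [ 0.1 -0.2  0.5] w 0.0303 gf 0.0 j [  47.    5.  -28.   -0.  -57. -137.]
```

```bash
python3 -m crank '[[[0,0,0],[-0.3,4.3,0.75],0.3],[[0,0,0],[-0.3,4.3,0.75],0.3],[[0,0,0],[-0.3,4.3,0.75],0.3],[[0,0,0],[-0.35,4.2,0.75],0.3],[[0,0,0],[0,0,0],0.3],[[0,0,0],[0,0,0],0.3],[[0,0,0],[0,0,0],0.3]]' 30
python3 go.py 0.453 0.3647 0.067 180
```

```text
time_s: 40.65
tcp_pos: [0.4541, 0.3624, 0.1605]
eef_rot: [-180.0, -0.0, 179.8]
contact_force: [-0.0, -0.9, 0.2]
gripper_width: 0.0307
gripper_force: 0.0
t 40.65 rot wz -0.2 then cm [0.11 0.23 9.35] tilt [-1.7997e+02 -2.0000e-02] F [-0.  -0.9  0.2] w 0.0307 gf 0.0 j [  58.   16.  -18.   -0.  -55. -148.]
```

```bash
python3 -m crank '[[[0,0,0],[0.1,0.23,4],0.3],[[0,0,0],[0,0,3],0.3],[[0,0,0],[0,0,1.5],0.3],[[0,0,0],[0,0,0.8],0.3],[[0,0,0],[0,0,0],0.3],[[0,0,0],[0,0,0],0.3],[[0,0,0],[0,0,0],0.3]]'
python3 -m crank '[[[0,0,0],[0,0,0],1],[[0,0,0],[0,0,0],1],[[0,0,0],[0,0,0],1],[[0,0,0],[0,0,0],1]]' 50
python3 -m crank '[[[0,0,0],[0,0,-1],1],[[0,0,0],[0,0,-3],1],[[0,0,0],[0,0,-4],1],[[0,0,0],[0,0,-2],1],[[0,0,0],[0,0,0],1],[[0,0,0],[0,0,0],1]]'
python3 - <<'E'
from math import *
o=(.502,-.1557);a=radians(-7.4)
for x,y in((.029,0),(-.029,0)): print(o[0]+x*cos(a)-y*sin(a),o[1]+x*sin(a)+y*cos(a))
E
python3 go.py 0.5308 -0.1594 0.15 172.6
```

```text
time_s: 41.35
tcp_pos: [0.4536, 0.3667, 0.0688]
eef_rot: [179.9, 0.1, 179.9]
contact_force: [-0.3, -0.6, 0.1]
gripper_width: 0.0307
gripper_force: 0.0
time_s: 41.75
tcp_pos: [0.4533, 0.3665, 0.068]
eef_rot: [180.0, 0.0, 179.9]
contact_force: [-0.2, -1.2, 5.8]
gripper_width: 0.0182
gripper_force: 50.0
time_s: 42.35
tcp_pos: [0.4526, 0.3663, 0.1675]
eef_rot: [180.0, -0.0, 179.9]
contact_force: [0.7, -0.9, -2.4]
gripper_width: 0.0182
gripper_force: 50.0
0.5307584637091096 -0.15943507230074933
0.4732415362908904 -0.15196492769925068
t 42.35 rot wz 7.27 then cm [-14.52 -51.12   1.75] tilt [ 1.7996e+02 -2.0000e-02] F [ 0.7 -0.9 -2.4] w 0.0182 gf 50.0 j [  58.   16.  -18.   -0.  -56. -148.]
```

```bash
python3 -m crank '[[[0,0,3.6],[0,0,0],1],[[0,0,3.65],[0,0,0],1],[[0,0,0],[-0.5,-1.8,0],1],[[0,0,0],[-1.1,-3.9,0],1],[[0,0,0],[-1.2,-4.4,0],1],[[0,0,0],[-1.3,-4.5,0],1],[[0,0,0],[-1.3,-4.5,0],1],[[0,0,0],[-1.3,-4.5,0],1]]'
python3 -m crank '[[[0,0,0],[-1.3,-4.5,0],1],[[0,0,0],[-1.3,-4.5,0],1],[[0,0,0],[-1.3,-4.5,0],1],[[0,0,0],[-1.3,-4.5,0],1],[[0,0,0],[-1.3,-4.5,0],1],[[0,0,0],[-1.0,-3.5,0],1],[[0,0,0],[0,-2,0],1],[[0,0,0],[0,0,0],1]]'
python3 -m crank '[[[0,0,0],[0,0,0],1],[[0,0,0],[0,0,0],1]]'
python3 go.py 0.5288 -0.1594 0.118 172.6
```

```text
time_s: 43.15
tcp_pos: [0.4881, 0.121, 0.1663]
eef_rot: [-179.9, -0.1, 172.7]
contact_force: [1.3, -0.3, -1.7]
gripper_width: 0.0187
gripper_force: 50.0
time_s: 43.95
tcp_pos: [0.5258, -0.1663, 0.1657]
eef_rot: [-180.0, -0.2, 172.5]
contact_force: [-0.5, 0.5, -2.1]
gripper_width: 0.0188
gripper_force: 50.0
time_s: 44.15
tcp_pos: [0.5271, -0.1632, 0.1668]
eef_rot: [180.0, -0.1, 172.7]
contact_force: [-0.2, 0.4, -1.4]
gripper_width: 0.0186
gripper_force: 50.0
t 44.15 rot wz 0.06 then cm [-0.12  0.4   4.88] tilt [ 1.8e+02 -7.0e-02] F [-0.2  0.4 -1.4] w 0.0186 gf 50.0 j [   3.   13.  -22.   -0.  -55. -100.]
```

```bash
python3 -m crank '[[[0,0,0],[-0.12,0.4,1.5],1],[[0,0,0],[0,0,1.5],1],[[0,0,0],[0,0,1],1],[[0,0,0],[0,0,0.5],1],[[0,0,0],[0,0,0],1],[[0,0,0],[0,0,0],1],[[0,0,0],[0,0,0],1]]'
python3 -m crank '[[[0,0,0],[0,0,0.25],1],[[0,0,0],[0,0,0],1],[[0,0,0],[0,0,0],1]]'
python3 -m crank '[[[0,0,0],[0,0,0.15],1],[[0,0,0],[0,0,0],1],[[0,0,0],[0,0,0],1]]'
```

```text
time_s: 44.85
tcp_pos: [0.5299, -0.1598, 0.1231]
eef_rot: [180.0, 0.1, 172.6]
contact_force: [-0.4, -0.7, -1.9]
gripper_width: 0.0186
gripper_force: 50.0
time_s: 45.15
tcp_pos: [0.5294, -0.1599, 0.12]
eef_rot: [-180.0, 0.0, 172.6]
contact_force: [0.7, 0.0, -1.1]
gripper_width: 0.0181
gripper_force: 50.0
time_s: 45.45
tcp_pos: [0.5294, -0.1598, 0.1184]
eef_rot: [-180.0, -0.0, 172.6]
contact_force: [0.4, 0.1, -2.3]
gripper_width: 0.0185
gripper_force: 50.0
```

```bash
python3 -m crank '[[[0,0,0],[0,0,0.1],1],[[0,0,0],[0,0,0],1],[[0,0,0],[0,0,0],1]]'
python3 -m crank '[[[0,0,0],[0,0,0.1],1],[[0,0,0],[0,0,0],1],[[0,0,0],[0,0,0],1]]'
```

```text
time_s: 45.75
tcp_pos: [0.5294, -0.1598, 0.1174]
eef_rot: [180.0, -0.0, 172.6]
contact_force: [-0.8, -0.8, -1.8]
gripper_width: 0.0183
gripper_force: 50.0
time_s: 46.05
tcp_pos: [0.5297, -0.16, 0.1171]
eef_rot: [-180.0, 0.0, 172.7]
contact_force: [-1.3, -0.5, 6.1]
gripper_width: 0.0183
gripper_force: 50.0
```

```bash
python3 -m crank '[[[0,0,0],[0,0,0],0.3],[[0,0,0],[0,0,0],0.3],[[0,0,0],[0,0,0],0.3],[[0,0,0],[0,0,-2],0.3],[[0,0,0],[0,0,-4],0.3],[[0,0,-7.4],[0,0,-1],0.3],[[0,0,0],[0.4,4.9,0],0.3],[[0,0,0],[0.4,4.9,0],0.3]]'
python3 -m crank '[[[0,0,0],[0.4,4.9,0],0.3],[[0,0,0],[0.4,4.9,0],0.3],[[0,0,0],[0.4,4.9,0],0.3],[[0,0,0],[0.4,4.9,0],0.3],[[0,0,0],[0.4,4.9,0],0.3],[[0,0,0],[0.4,4.9,0],0.3],[[0,0,0],[0.4,4.9,0],0.3],[[0,0,0],[0.4,4.5,0],0.3]]'
python3 -m crank '[[[0,0,0],[0,0,0],0.3],[[0,0,0],[0,0,0],0.3]]'
python3 go.py 0.478 0.4008 0.070 180
python3 - <<'E'
from m import *
from plant import r
c=r.capture("scene");im=up(c["color"]);hsv=cv2.cvtColor(im,cv2.COLOR_RGB2HSV); S,V=hsv[...,1].astype(int),hsv[...,2].astype(int)
for T in (170,190):
  for q in blobs((V>T)&(S<45)&roi(im,125,210,280,345),8,600): print(T,cv2.minAreaRect(toPx(q[:,0]).astype(np.float32)))
E
```

```text
time_s: 46.85
tcp_pos: [0.5213, -0.0616, 0.1867]
eef_rot: [180.0, 0.1, 179.9]
contact_force: [0.8, 0.5, -1.0]
gripper_width: 0.0308
gripper_force: 0.0
time_s: 47.65
tcp_pos: [0.4885, 0.3286, 0.1864]
eef_rot: [180.0, 0.0, -179.9]
contact_force: [0.6, -0.5, 0.4]
gripper_width: 0.0308
gripper_force: 0.0
time_s: 47.85
tcp_pos: [0.4885, 0.3271, 0.1857]
eef_rot: [-180.0, -0.0, -179.9]
contact_force: [-0.1, -0.6, -0.4]
gripper_width: 0.0306
gripper_force: 0.0
t 47.85 rot wz 0.15 then cm [ 1.05  7.37 11.57] tilt [-1.7995e+02 -5.0000e-02] F [-0.1 -0.6 -0.4] w 0.0306 gf 0.0 j [  53.   15.  -16.   -0.  -59. -143.]
170 ((150.86026000976562, 315.1838073730469), (7.80318546295166, 4.458963394165039), 59.03623962402344)
190 ((150.8000030517578, 315.1000061035156), (7.043613910675049, 3.689511775970459), 63.43495178222656)
```

```bash
python3 -m crank '[[[0,0,0],[0.55,3.7,2],0.3],[[0,0,0],[0.5,3.7,2],0.3],[[0,0,0],[0,0,1],0.3],[[0,0,0],[0,0,0],0.3],[[0,0,0],[0,0,0],0.3]]'
python3 go.py 0.478 0.4008 0.070 180
python3 - <<'E'
from m import *
from plant import r
c=r.capture("scene");im=up(c["color"]);hsv=cv2.cvtColor(im,cv2.COLOR_RGB2HSV); S,V=hsv[...,1].astype(int),hsv[...,2].astype(int)
for T in (60,120,170):
  for q in blobs((V>T)&(S<45)&roi(im,140,175,295,330),8,600): print(T,cv2.minAreaRect(toPx(q[:,0]).astype(np.float32)))
E
```

```text
time_s: 48.4
tcp_pos: [0.4789, 0.3988, 0.1367]
eef_rot: [-180.0, -0.0, 180.0]
contact_force: [0.2, 0.6, 0.6]
gripper_width: 0.0308
gripper_force: 0.0
t 48.4 rot wz -0.03 then cm [0.09 0.2  6.67] tilt [-1.7997e+02 -1.0000e-02] F [0.2 0.6 0.6] w 0.0308 gf 0.0 j [  58.   21.  -15.    0.  -54. -148.]
60 ((157.32058715820312, 315.1676330566406), (23.877634048461914, 17.98401641845703), 67.16634368896484)
60 ((148.00001525878906, 301.1250305175781), (7.510408401489258, 7.668522357940674), 18.434946060180664)
60 ((142.24398803710938, 297.03302001953125), (4.539218425750732, 3.9354801177978516), 10.30484676361084)
120 ((156.86480712890625, 313.88128662109375), (8.07339859008789, 13.775344848632812), 72.4075698852539)
120 ((147.62986755371094, 300.2189025878906), (3.981052875518799, 5.727128505706787), 65.224853515625)
```

Weight 0 is where expected. Descend and grip.

```bash
python3 -m crank '[[[0,0,0],[0.1,0.2,3],0.3],[[0,0,0],[0,0,2],0.3],[[0,0,0],[0,0,1.1],0.3],[[0,0,0],[0,0,0.6],0.3],[[0,0,0],[0,0,0],0.3],[[0,0,0],[0,0,0],0.3],[[0,0,0],[0,0,0],0.3]]'
python3 -m crank '[[[0,0,0],[0,0,0],1],[[0,0,0],[0,0,0],1],[[0,0,0],[0,0,0],1],[[0,0,0],[0,0,0],1]]' 50
python3 -m crank '[[[0,0,0],[0,0,-1],1],[[0,0,0],[0,0,-3],1],[[0,0,0],[0,0,-4],1],[[0,0,0],[0,0,-2],1],[[0,0,0],[0,0,0],1],[[0,0,0],[0,0,0],1]]'
python3 go.py 0.471 -0.1520 0.17 172.6
```

```text
time_s: 49.15
tcp_pos: [0.478, 0.4027, 0.0705]
eef_rot: [179.9, 0.1, -180.0]
contact_force: [0.1, -0.5, 0.2]
gripper_width: 0.0307
gripper_force: 0.0
time_s: 49.55
tcp_pos: [0.4777, 0.4023, 0.0699]
eef_rot: [180.0, 0.0, -180.0]
contact_force: [-0.7, -2.0, 3.5]
gripper_width: 0.0185
gripper_force: 50.0
time_s: 50.15
tcp_pos: [0.4772, 0.402, 0.1695]
eef_rot: [180.0, -0.0, -180.0]
contact_force: [-0.1, 0.1, -2.3]
gripper_width: 0.0186
gripper_force: 50.0
t 50.15 rot wz 7.41 then cm [-6.520e+00 -5.502e+01 -5.000e-02] tilt [ 1.7997e+02 -2.0000e-02] F [-0.1  0.1 -2.3] w 0.0186 gf 50.0 j [  58.   19.  -12.   -0.  -58. -148.]
```

```bash
python3 -m crank '[[[0,0,3.7],[0,0,0],1],[[0,0,3.7],[0,0,-1],1],[[0,0,0],[-0.2,-1.8,-1],1],[[0,0,0],[-0.4,-3.4,-1],1],[[0,0,0],[-0.5,-4.4,0],1],[[0,0,0],[-0.5,-4.7,0],1],[[0,0,0],[-0.55,-4.7,0],1],[[0,0,0],[-0.55,-4.7,0],1]]'
python3 -m crank '[[[0,0,0],[-0.55,-4.7,0],1],[[0,0,0],[-0.55,-4.7,0],1],[[0,0,0],[-0.55,-4.7,0],1],[[0,0,0],[-0.55,-4.7,0],1],[[0,0,0],[-0.55,-4.7,0],1],[[0,0,0],[-0.5,-4.4,0],1],[[0,0,0],[-0.4,-3.4,0],1],[[0,0,0],[-0.1,-1,0],1]]'
python3 -m crank '[[[0,0,0],[0,0,0],1],[[0,0,0],[0,0,0],1],[[0,0,0],[0,0,0],1]]'
python3 go.py 0.469 -0.1520 0.12 172.6
```

```text
time_s: 50.95
tcp_pos: [0.4726, 0.161, 0.1985]
eef_rot: [-179.9, -0.1, 172.7]
contact_force: [1.1, 0.0, -1.8]
gripper_width: 0.0181
gripper_force: 50.0
time_s: 51.75
tcp_pos: [0.4679, -0.1644, 0.1983]
eef_rot: [-180.0, -0.1, 172.5]
contact_force: [0.9, 0.1, -2.4]
gripper_width: 0.0182
gripper_force: 50.0
time_s: 52.05
tcp_pos: [0.4695, -0.1607, 0.1992]
eef_rot: [180.0, -0.0, 172.7]
contact_force: [0.6, -1.0, -1.0]
gripper_width: 0.0185
gripper_force: 50.0
t 52.05 rot wz 0.1 then cm [0.16 0.86 7.92] tilt [ 1.7999e+02 -3.0000e-02] F [ 0.6 -1.  -1. ] w 0.0185 gf 50.0 j [   4.    6.  -26.   -0.  -58. -101.]
```

```bash
python3 -m crank '[[[0,0,0],[0.15,0.85,0],1],[[0,0,0],[0,0,3],1],[[0,0,0],[0,0,2],1],[[0,0,0],[0,0,1.5],1],[[0,0,0],[0,0,0.8],1],[[0,0,0],[0,0,0.3],1],[[0,0,0],[0,0,0],1],[[0,0,0],[0,0,0],1]]'
python3 -m crank '[[[0,0,0],[0,0,0.1],1],[[0,0,0],[0,0,0],1],[[0,0,0],[0,0,0],1]]'
python3 -m crank '[[[0,0,0],[0,0,0.1],1],[[0,0,0],[0,0,0],1],[[0,0,0],[0,0,0],1]]'
python3 go.py 0.469 -0.1520 0.1187 172.6
```

```text
time_s: 52.85
tcp_pos: [0.4699, -0.1526, 0.1242]
eef_rot: [180.0, 0.1, 172.7]
contact_force: [0.5, 0.9, -1.3]
gripper_width: 0.0189
gripper_force: 50.0
time_s: 53.15
tcp_pos: [0.4695, -0.1529, 0.1227]
eef_rot: [180.0, 0.0, 172.6]
contact_force: [-0.0, 0.9, -1.7]
gripper_width: 0.0186
gripper_force: 50.0
time_s: 53.45
tcp_pos: [0.4693, -0.1529, 0.1214]
eef_rot: [-180.0, -0.0, 172.6]
contact_force: [-0.2, -0.3, -1.6]
gripper_width: 0.0187
gripper_force: 50.0
t 53.45 rot wz 0.03 then cm [0.04 0.08 0.27] tilt [-180.   -0.] F [-0.2 -0.3 -1.6] w 0.0187 gf 50.0 j [   5.   11.  -32.   -0.  -47. -102.]
```

```bash
python3 -m crank '[[[0,0,0],[0,0,0.2],1],[[0,0,0],[0,0,0],1],[[0,0,0],[0,0,0],1]]'
python3 -m crank '[[[0,0,0],[0,0,0.1],1],[[0,0,0],[0,0,0],1],[[0,0,0],[0,0,0],1]]'
```

```text
time_s: 53.75
tcp_pos: [0.4693, -0.1529, 0.1193]
eef_rot: [-180.0, -0.0, 172.6]
contact_force: [0.3, 0.9, -1.9]
gripper_width: 0.0183
gripper_force: 50.0
time_s: 54.05
tcp_pos: [0.4695, -0.153, 0.119]
eef_rot: [-180.0, 0.0, 172.6]
contact_force: [-2.7, 0.1, 5.1]
gripper_width: 0.0189
gripper_force: 50.0
```

Touching. Release, rise, move aside and look.

```bash
python3 -m crank '[[[0,0,0],[0,0,0],0.3],[[0,0,0],[0,0,0],0.3],[[0,0,0],[0,0,0],0.3],[[0,0,0],[0,0,-2],0.3],[[0,0,0],[0,0,-5],0.3],[[0,0,0],[0,0,-3],0.3],[[0,0,0],[-1.5,4.5,0],0.3],[[0,0,0],[-1,4.5,0],0.3]]'
python3 -m crank '[[[0,0,0],[0,4.8,0],0.3],[[0,0,0],[0,4.8,0],0.3],[[0,0,0],[0,4.8,0],0.3],[[0,0,0],[0,4.8,0],0.3],[[0,0,0],[0,0,0],0.3],[[0,0,0],[0,0,0],0.3]]'
python3 look2.py pics/fin.png t
python3 - <<'E'
from m import *
c=dict(np.load("topL.npz"));P=cloud(c).reshape(-1,3);o=np.array([.502,-.1557]);y=np.radians(-7.4);L=(P[:,:2]-o)@np.array([[np.cos(y),-np.sin(y)],[np.sin(y),np.cos(y)]])
k=(abs(L)<.07).all(1)
for lo,hi in((.04,.06),(.075,.094),(.1,.118)):
    m=k&(P[:,2]>lo)&(P[:,2]<hi)
    for s in(1,-1): q=m&(L[:,0]*s>0); print(lo,s,q.sum(),L[q].mean(0).round(4),P[q,2].mean().round(4))
E
```

```text
time_s: 54.85
tcp_pos: [0.5068, -0.0664, 0.2199]
eef_rot: [179.9, 0.2, 172.5]
contact_force: [0.7, -0.7, -0.9]
gripper_width: 0.0306
gripper_force: 0.0
time_s: 55.45
tcp_pos: [0.5301, 0.1248, 0.2179]
eef_rot: [-180.0, -0.0, 172.8]
contact_force: [-0.1, -0.3, -0.4]
gripper_width: 0.0308
gripper_force: 0.0
knob-top pts []
0.04 1 583 [0.0304 0.0028] 0.0487
0.04 -1 627 [-0.0338  0.003 ] 0.0488
0.075 1 117 [ 0.0269 -0.0004] 0.0839
0.075 -1 125 [-0.0301 -0.0011] 0.0842
0.1 1 31 [ 0.0291 -0.0008] 0.108
0.1 -1 33 [-0.0294 -0.0007] 0.1077
```

View pics/fin.png

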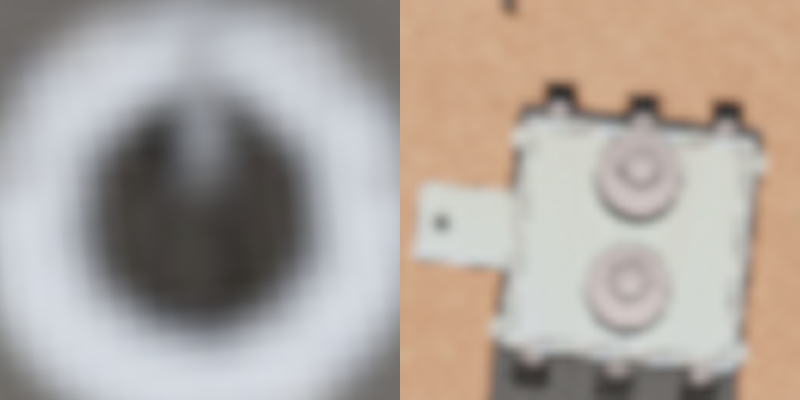

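```bash
python3 -c "
from plant import r
print(r.close_job())"
```

```text
the job is handed in; nothing more can be done
None
```

The job is handed in at about 56 s: all three bars are seated, the plate is level on them with its tongue to the left, the tare knob reads zero, and both check weights stand upright inside the rim. The baked goods were left alone; the plate's centre may be about 2.5 mm off along the scale's x axis.

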